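File the returned cases back into the packed size row

TASK

Lift each returned storage case off its hook on the returns rail and file it in the stock tray in its place by height: the row must rise in size from one end to the other as it does now. The row is packed, so make room for each by pushing its neighbours apart along the tray, and when all are filed close the row up again so that every case stands upright, down on the tray floor and snug against the next, leaving the other things on the table alone.

Things in the scene. Friction and masses are not known exactly. Their poses are not given: they have to be found in the camera images.
- case_1: slim grey plastic storage case, 91 mm high, number 1 of eight sizes (91 to 154 mm in 9 mm steps); 54 mm wide (x), 28 mm thick (y; 26 mm above its 34 mm high foot), 0.16 kg. Origin: centre of the underside, z up. Alike either way round. Narrow ends (x +27 and -27 mm) flat up to 6 mm below the top: hold it there, across its 54 mm. Handle slot: see the rail. Starts in the row in the tray.
- case_2: slim grey plastic storage case, 100 mm high, number 2 of eight sizes (91 to 154 mm in 9 mm steps); 54 mm wide (x), 28 mm thick (y; 26 mm above its 34 mm high foot), 0.16 kg. Origin: centre of the underside, z up. Alike either way round. Narrow ends (x +27 and -27 mm) flat up to 6 mm below the top: hold it there, across its 54 mm. Handle slot: see the rail. Starts in the row in the tray.
- case_3: slim grey plastic storage case, 109 mm high, number 3 of eight sizes (91 to 154 mm in 9 mm steps); 54 mm wide (x), 28 mm thick (y; 26 mm above its 34 mm high foot), 0.16 kg. Origin: centre of the underside, z up. Alike either way round. Narrow ends (x +27 and -27 mm) flat up to 6 mm below the top: hold it there, across its 54 mm. Handle slot: see the rail. If present, starts hanging on a hook.
- case_4: slim grey plastic storage case, 118 mm high, number 4 of eight sizes (91 to 154 mm in 9 mm steps); 54 mm wide (x), 28 mm thick (y; 26 mm above its 34 mm high foot), 0.16 kg. Origin: centre of the underside, z up. Alike either way round. Narrow ends (x +27 and -27 mm) flat up to 6 mm below the top: hold it there, across its 54 mm. Handle slot: see the rail. If present, starts hanging on a hook.
- case_5: slim grey plastic storage case, 127 mm high, number 5 of eight sizes (91 to 154 mm in 9 mm steps); 54 mm wide (x), 28 mm thick (y; 26 mm above its 34 mm high foot), 0.16 kg. Origin: centre of the underside, z up. Alike either way round. Narrow ends (x +27 and -27 mm) flat up to 6 mm below the top: hold it there, across its 54 mm. Handle slot: see the rail. Starts in the row in the tray.
- case_6: slim grey plastic storage case, 136 mm high, number 6 of eight sizes (91 to 154 mm in 9 mm steps); 54 mm wide (x), 28 mm thick (y; 26 mm above its 34 mm high foot), 0.16 kg. Origin: centre of the underside, z up. Alike either way round. Narrow ends (x +27 and -27 mm) flat up to 6 mm below the top: hold it there, across its 54 mm. Handle slot: see the rail. If present, starts hanging on a hook.
- case_7: slim grey plastic storage case, 145 mm high, number 7 of eight sizes (91 to 154 mm in 9 mm steps); 54 mm wide (x), 28 mm thick (y; 26 mm above its 34 mm high foot), 0.16 kg. Origin: centre of the underside, z up. Alike either way round. Narrow ends (x +27 and -27 mm) flat up to 6 mm below the top: hold it there, across its 54 mm. Handle slot: see the rail. Starts in the row in the tray.
- case_8: slim grey plastic storage case, 154 mm high, number 8 of eight sizes (91 to 154 mm in 9 mm steps); 54 mm wide (x), 28 mm thick (y; 26 mm above its 34 mm high foot), 0.16 kg. Origin: centre of the underside, z up. Alike either way round. Narrow ends (x +27 and -27 mm) flat up to 6 mm below the top: hold it there, across its 54 mm. Handle slot: see the rail. Starts in the row in the tray.
- stock_tray: sheet-metal tray, fixed. Origin: centre of its underside. The row runs along its y: inside y -118 to +118 mm, x -30 to +30 mm, floor 3 mm thick; sides 45 mm high, flared at the top (rims at x +-39 mm), end plates 76 mm high (-y) and 114 mm (+y). Cases stand side by side, touching, narrow ends to the sides, lowest at the -y end, highest at +y; moving one along shoves those beyond it along too (a few newtons).
- returns_rail: bench stand, fixed: steel bar along its y, 178 mm high, on two posts (y +-165 mm, 200 mm high), three hooks to its -x. Origin: on the table under the bar's middle. A case hangs with its thickness along the hook (its x along the rail's y), the hook through the handle slot: 36 mm wide, through the whole thickness, 9 to 36 mm below the case's top, underside slightly arched.
- hook_r (a point): point on the centre line of the right-hand (-y) hook, 40 mm in front of the bar, where a hung case's middle rests; axes as the rail's. 8 mm wire, level along x to 70 mm in front of the bar, where its end turns up 8 mm above the wire's upper side. To come off, a case is lifted 9 to 17 mm, then drawn at least 55 mm to the rail's -x. Hooks are 95 mm apart; some may be empty.
- hook_m (a point): point on the centre line of the middle hook, 40 mm in front of the bar, where a hung case's middle rests; axes as the rail's. 8 mm wire, level along x to 70 mm in front of the bar, where its end turns up 8 mm above the wire's upper side. To come off, a case is lifted 9 to 17 mm, then drawn at least 55 mm to the rail's -x. Hooks are 95 mm apart; some may be empty.
- hook_l (a point): point on the centre line of the left-hand (+y) hook, 40 mm in front of the bar, where a hung case's middle rests; axes as the rail's. 8 mm wire, level along x to 70 mm in front of the bar, where its end turns up 8 mm above the wire's upper side. To come off, a case is lifted 9 to 17 mm, then drawn at least 55 mm to the rail's -x. Hooks are 95 mm apart; some may be empty.
- label_gun: grey price-label gun lying on its side, 179x93x46 mm; a bystander, to be left alone. Origin: centre of its underside.
- bench_scraper: sheet-metal bench scraper with a wooden bar, 165x127x17 mm, lying flat; a bystander, to be left alone. Origin: centre of its underside.
- kitchen_timer: round kitchen timer, 69 mm across, 50 mm high; a bystander, to be left alone. Origin: centre of its underside.

How it is judged:
By the outcome, as a careful person would: the job done as asked, in the order asked, and still so for the second after the job is handed in, with the robot touching nothing.
Of case_3, case_4, case_6 only 2 to 3 are there at a start; the rules pass over those that are not, and their reading is None.
At some moment in a run one of case_2, case_5, case_7 may be knocked a few centimetres aside while the robot is not near it.
It also fails if it takes over 210 s, if anything falls off the work surface, if the arm or the gripper's body presses on something with over 40 N, if the wrist force passes 120 N, or if a joint passes its speed limit or range.

ROBOT

A 6-joint arm with a two-finger parallel gripper is mounted at the origin on a cart in front of the work surface, level with it; the furniture and walls round the work are solid. World frame = base frame: x ahead of the robot, y to its left, z up, the work surface at z = 0. Lengths are in m, angles in rad, forces in N, time in s.
With the tool pointing down it reaches from about 0.35 to 0.85 m from the base axis. Payload 8.1 kg.
Tool frame: the origin (TCP) lies between the finger pads; the fingertips stand 19 mm ahead of it and the grasp point (between the pads) is the TCP; y points along the fingers, z is the direction in which the jaws open and shut, and the axes are right-handed (so a half turn about y gives the same grasp; the last joint's range is limited). The gripper opens to 85 mm and grips with 20 to 120 N. Pads are 22 mm wide; open, the fingers measure 114 mm over their backs; the gripper's body (76 mm by 85 mm) begins 54 mm behind the grasp point. The pads swing forward as they close: fully open they stand 13 mm farther back than shut.
Start: joints at [-1.394, 0.13, 1.488, -0, 1.523, -0.085], TCP at [0.155, -0.58, 0.25] pointing down, gripper open.
Joint ranges: [-2.96, 2.96], [-0.89, 2.26], [0.02, 2.5], [-1.34, 4.48], [0, 2.73], [-2.66, 2.66]. Speed limits (rad/s): [2.39, 2.39, 2.79, 3.14, 3.14, 3.14].

INTERFACE

Orientations are given as a rotation vector (axis times angle).
In Python, from plant import r gives the robot as it stands. The module is installed in compiled form; this text tells all that it offers.
- The arm moves only by the shell command python3 -m pendant 'ROWS' [OPENING] [FORCE]. ROWS is JSON, a list of rows, each a list of 2 entries, a list of its own where there are three numbers: the shift along the tool's x, y, z normalised to -1 to 1, where 1 is 0.075 m, then the turn about the tool's y normalised to -1 to 1, where 1 is 360 degrees. In form: [[[x, y, z], roll], ...]. A call has 1 to 20 rows; each row shifts and turns the pose as measured when the row begins, along the tool's axes as they then stand; what a row does not reach is not made up. A row lasts 1/12 s, in which the tool goes at most 41.7 mm and 7.16 degrees, less where a joint would pass 70% of its speed; a pose out of reach is approached as far as the arm can. A call with a number of a shift or a turn outside -1 to 1 is refused whole. A call with a gripper value outside its range is refused whole. OPENING is the opening, from 0 (shut) to 1 (fully open), set as the call begins (- or left out, the last holds). The fingers move at their own pace and stop on an object; FORCE is the grip in N (left out, the last holds). Time passes only in rows, so rows that do not move let the fingers close. It gives the time, the measured TCP pose, the force and the opening at its end, in the units of the state.
- r.get_obs(): the state, without advancing time (a new reading comes with each control period).
- r.camera(name): name is "side" or "top" or "wrist"; returns the picture (384x512x3 uint8, blue, green, red); there is no depth.
- r.get_calibration(name): a dict with "camera_matrix" (3x3 intrinsics, pixels), "pose" (4x4, takes a point from camera to world coordinates). Camera axes: x right, y down, z forward; pixel columns grow to the right and rows downward; lengths in m; the calibration is good to about 2 mm. A picture is of the moment at which its call begins: read the wrist's pose just before it. get_calibration takes no time and is no camera call; for the wrist camera it gives the pose at the moment of the call.
- r.hand_in(): hands the job in, once; it reports no verdict.
The state is a dict: "time_s": time; "joint_positions": joint angles; "joint_vel": joint speeds; "tau": joint torques, N m; "tcp_pos": TCP position; "orientation": TCP orientation; "force": force on the tool from outside, world axes, zero at the start; "ft_torque": the same for the moment, N m; "grip_width": finger opening in m.
Only numpy, scipy, OpenCV 4.12 (cv2) and the standard library are available. Lean on these libraries where they do the work, as an engineer would, in place of code of your own. Each camera call takes 0.05 s, during which the arm holds its last target.

## Working session

There is one attempt and no reset: what is moved stays moved. The work goes in short steps, Python scripts to look and compute and a shell command to move; the robot and the scene stay as the last step left them, time stands still between calls to the robot, and variables do not carry over. Pictures are saved under pics/ and viewed, and the job is handed in when it is done.

```bash
mkdir -p pics; ls; python3 - <<'E'
from plant import r
import cv2,numpy as np
np.set_printoptions(precision=4,suppress=True)
print(r.get_obs())
for n in("side","top","wrist"):
    im=r.camera(n); cv2.imwrite(f"pics/{n}0.png",im); print(n,r.get_calibration(n))
E
```

```text
pics
{'time_s': 0.0, 'joint_positions': array([-1.3944,  0.1311,  1.4893,  0.    ,  1.523 , -0.0854]), 'joint_vel': array([-0.0002, -0.0009,  0.0003,  0.001 , -0.0001, -0.0004]), 'tau': array([ -0.0027, -56.9404, -50.0549,  -0.0006,   0.0145,  -0.    ]), 'tcp_pos': array([ 0.1552, -0.579 ,  0.2493]), 'orientation': array([-0.2741,  2.0837, -2.0798]), 'force': array([ 0.4869,  0.3922, -0.1459]), 'ft_torque': array([ 0.0487, -0.0102,  0.0114]), 'grip_width': 0.0853958916258761}
side {'camera_matrix': array([[440.6578,   0.    , 256.6319],
       [  0.    , 440.6578, 193.0196],
       [  0.    ,   0.    ,   1.    ]]), 'pose': array([[ 0.548 , -0.3564,  0.7567, -0.7603],
       [-0.8364, -0.2237,  0.5004, -0.864 ],
       [-0.009 , -0.9072, -0.4207,  0.865 ],
       [ 0.    ,  0.    ,  0.    ,  1.    ]])}
top {'camera_matrix': array([[372.6047,   0.    , 250.1295],
       [  0.    , 372.6047, 189.4006],
       [  0.    ,   0.    ,   1.    ]]), 'pose': array([[-0.0112, -0.9929,  0.1188,  0.3269],
       [-0.9999,  0.0117,  0.0038,  0.0272],
       [-0.0052, -0.1187, -0.9929,  1.8756],
       [ 0.    ,  0.    ,  0.    ,  1.    ]])}
wrist {'camera_matrix': array([[326.139 ,   0.    , 252.3581],
       [  0.    , 326.139 , 197.4101],
       [  0.    ,   0.    ,   1.    ]]), 'pose': array([[ 0.2583, -0.9166, -0.3051,  0.2333],
       [-0.9661, -0.2454, -0.0806, -0.5582],
       [-0.001 ,  0.3156, -0.9489,  0.373 ],
       [ 0.    ,  0.    ,  0.    ,  1.    ]])}
```

View pics/side0.png

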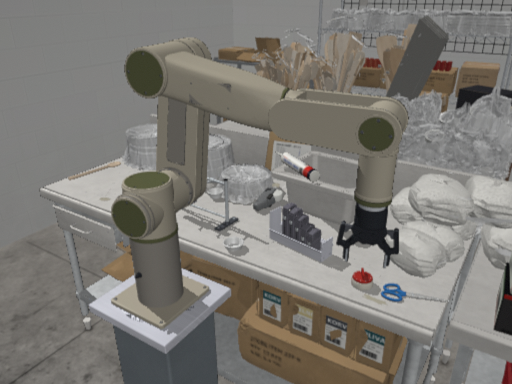

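View pics/top0.png

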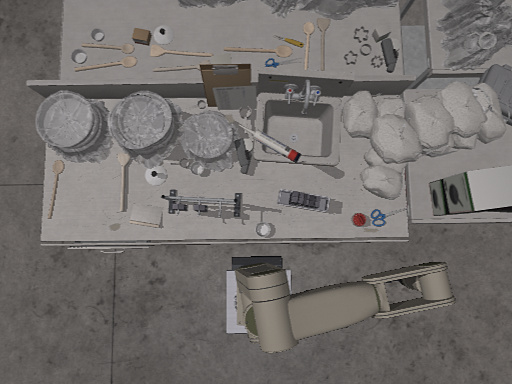

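View pics/wrist0.png

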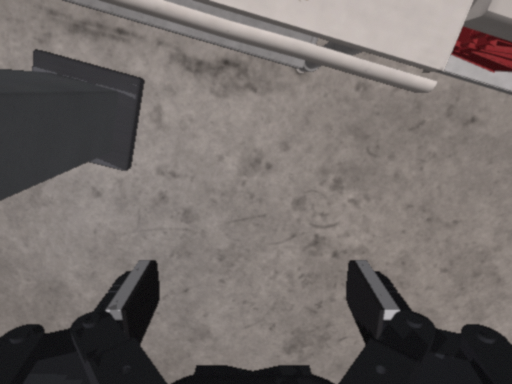

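The top view shows the rail at about (203,203), the tray at (303,200) and the timer at (264,230). I'll zoom in on them.

```bash
python3 - <<'E'
import cv2
t=cv2.imread("pics/top0.png");s=cv2.imread("pics/side0.png")
cv2.imwrite("pics/t0z.png",cv2.resize(t[170:250,150:350],None,fx=4,fy=4,interpolation=2))
cv2.imwrite("pics/s0z.png",cv2.resize(s[160:280,160:350],None,fx=4,fy=4,interpolation=2))
E
```

```text
(no output)
```

View pics/t0z.png

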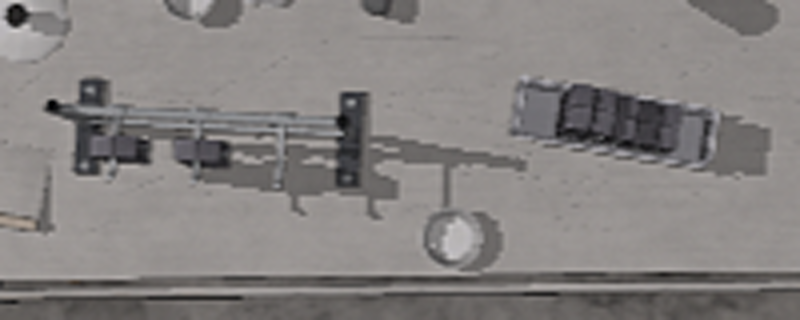

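View pics/s0z.png

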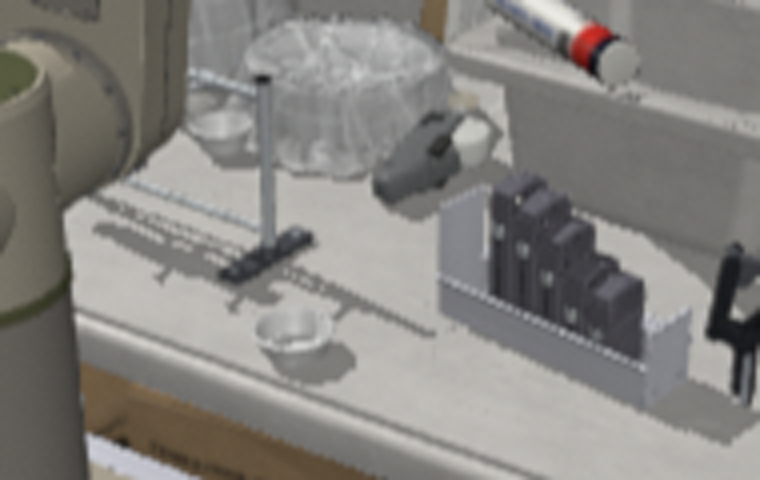

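Two cases hang on the left and middle hooks, and the right hook is empty. The row of five stands in the tray with gaps at both ends. Next I'll write the helpers and get rough positions.

```bash
cat > h.py <<'E'
from plant import r
import numpy as np, cv2
from scipy.spatial.transform import Rotation as Ro
np.set_printoptions(precision=4,suppress=True)
def ray(cal,u,v):
    K=cal["camera_matrix"];P=cal["pose"]
    d=P[:3,:3]@np.linalg.solve(K,[u,v,1.]);return P[:3,3],d
def onz(cal,u,v,z):
    o,d=ray(cal,u,v);return o+d*(z-o[2])/d[2]
def proj(cal,p):
    P=cal["pose"];c=P[:3,:3].T@(np.asarray(p)-P[:3,3]);q=cal["camera_matrix"]@c;return q[:2]/q[2]
def pose():
    o=r.get_obs();return o,o["tcp_pos"],Ro.from_rotvec(o["orientation"]).as_matrix()
def delta(target,jawdir=None):
    """total shift in normalised tool units and roll (normalised) to reach target xyz & jaw angle (deg, world, mod 180)"""
    o,p,R=pose()
    s=R.T@(np.asarray(target)-p)/0.075
    a=np.degrees(np.arctan2(R[1,2],R[0,2]))
    out=f"t={o['time_s']:.1f} tcp={p} jaw={a:.2f} shift_norm={s}"
    if jawdir is not None:
        d=(jawdir-a+90)%180-90   # world yaw change about +z
        # roll about tool y (pointing down) => world yaw = -roll
        out+=f" roll_total={-d:.2f}deg norm={-d/360:.4f}"
    print(out)
def st():
    o,p,R=pose();print("R\n",R,"tcp",p,"F",o["force"],"w",o["grip_width"],"t",o["time_s"],"q",o["joint_positions"])
def snap(n,f):
    c=r.get_calibration(n);im=r.camera(n);cv2.imwrite(f"pics/{f}.png",im);np.savez(f"pics/{f}.npz",K=c["camera_matrix"],P=c["pose"]);return c,im
def lc(f):
    d=np.load(f"pics/{f}.npz");return dict(camera_matrix=d["K"],pose=d["P"])
E
python3 - <<'E'
from h import *
c=r.get_calibration("top")
f=lambda a,b,z:print((a,b,z),onz(c,150+a/4,170+b/4,z))
for a in[(520,78,.114),(512,135,.114),(718,110,.076),(712,165,.076),(52,105,.2),(342,122,.2),(115,170,.17),(198,180,.17),(278,187,.17),(455,240,.05),(120,150,.18),(202,152,.18)]:f(*a)
st()
E
```

```text
(520, 78, 0.114) [ 0.5355 -0.1081  0.114 ]
(512, 135, 0.114) [ 0.4677 -0.0973  0.114 ]
(718, 110, 0.076) [ 0.4982 -0.35    0.076 ]
(712, 165, 0.076) [ 0.4316 -0.3404  0.076 ]
(52, 105, 0.2) [0.5009 0.4282 0.2   ]
(342, 122, 0.2) [0.4777 0.1003 0.2   ]
(115, 170, 0.17) [0.4283 0.3619 0.17  ]
(198, 180, 0.17) [0.4158 0.2668 0.17  ]
(278, 187, 0.17) [0.4067 0.1752 0.17  ]
(455, 240, 0.05) [ 0.3454 -0.0298  0.05  ]
(120, 150, 0.18) [0.4504 0.3545 0.18  ]
(202, 152, 0.18) [0.4471 0.261  0.18  ]
R
 [[-0.9659 -0.0002  0.2588]
 [-0.2588  0.0014 -0.9659]
 [-0.0001 -1.     -0.0014]] tcp [ 0.1552 -0.5792  0.2495] F [-0.3109  0.01   -0.9845] w 0.08533666450804851 t 0.15 q [-1.3944  0.131   1.489   0.      1.523  -0.0854]
```

```bash
python3 -m pendant '[[[0,-0.5,0],-0.019],[[0,-0.5,0],-0.019],[[0,0,0],-0.019],[[0,0,0],-0.019],[[0,0,0],-0.019],[[0,0,0],-0.019],[[0,0,0],-0.019],[[0,0,0],-0.019],[[0,0,0],-0.019],[[0,0,0],-0.014]]' ; python3 -c "
from h import *
delta([0.483,-0.224,0.33],-8.5)"
```

```text
time_s: 0.98
tcp_pos: [0.1548, -0.5769, 0.3229]
orientation: [-1.155, 1.288, -1.271]
force: [-0.3, 0.0, 0.2]
grip_width: 0.0851
t=1.0 tcp=[ 0.1548 -0.5769  0.3229] jaw=-5.59 shift_norm=[-5.1103 -0.0518  3.8963] roll_total=2.91deg norm=0.0081
```

```bash
python3 -m pendant '[[[-0.4,0,0.3],0.008],[[-0.4,0,0.3],0],[[-0.4,0,0.3],0],[[-0.4,0,0.3],0],[[-0.4,0,0.3],0],[[-0.4,0,0.3],0],[[-0.4,0,0.3],0],[[-0.4,0,0.3],0],[[-0.4,0,0.3],0],[[-0.4,0,0.3],0],[[-0.4,0,0.3],0],[[-0.4,0,0.3],0],[[-0.3,0,0.2],0],[[0,0,0],0]]' ; python3 -c "
from h import *
delta([0.483,-0.224,0.33],-8.5)
snap('wrist','w1')"
```

```text
time_s: 2.15
tcp_pos: [0.4993, -0.2196, 0.3193]
orientation: [-1.129, 1.33, -1.297]
force: [-0.1, -0.8, -0.5]
grip_width: 0.0854
t=2.1 tcp=[ 0.4993 -0.2196  0.3193] jaw=-8.30 shift_norm=[ 0.0873 -0.1424 -0.2084] roll_total=0.20deg norm=0.0005
```

View pics/w1.png

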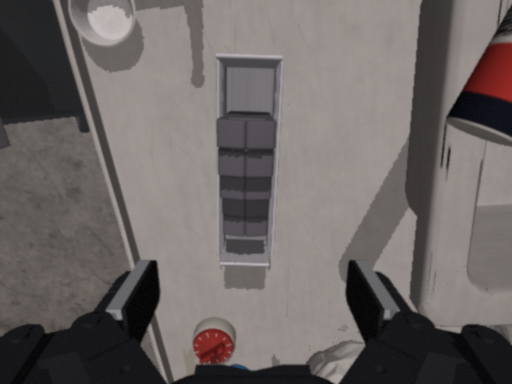

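The tray runs vertically in the wrist picture, from (250,55) to (245,267), with the tall case at the top near (246,130). The red timer is at (214,340). I'll zoom in.

```bash
python3 - <<'E'
import cv2
t=cv2.imread("pics/w1.png")
cv2.imwrite("pics/w1z.png",cv2.resize(t[45:280,190:310],None,fx=2.5*1.0,fy=2.5,interpolation=2))
E
```

```text
(no output)
```

View pics/w1z.png

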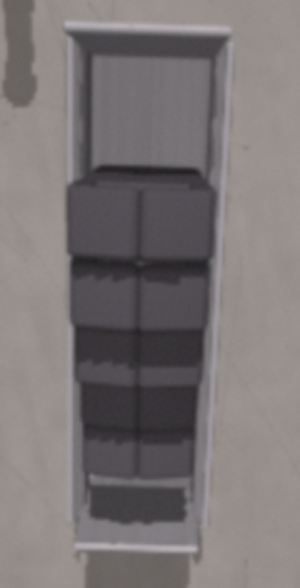

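```bash
cat >> h.py <<'E'
def Tray():
    d=np.load("tray.npz");return d["c"],float(d["yaw"])
def w2t(p):
    c,a=Tray();d=np.asarray(p)[:2]-c;return np.array([np.cos(a)*d[0]+np.sin(a)*d[1],-np.sin(a)*d[0]+np.cos(a)*d[1]])
def t2w(x,y):
    c,a=Tray();return c+np.array([np.cos(a)*x-np.sin(a)*y,np.sin(a)*x+np.cos(a)*y])
E
python3 - <<'E'
from h import *
c=lc("w1")
g=lambda a,b,z:onz(c,190+a/2.5,45+b/2.5,z)
A=[g(67,25,.114),g(231,30,.114)];B=[g(77,548,.076),g(197,548,.076)]
print(A,B)
m=lambda L:(L[0]+L[1])/2
d=m(A)-m(B);yaw=np.arctan2(-d[0],d[1]);print("yaw",np.degrees(yaw),"len",np.hypot(*d[:2]), "widths",np.linalg.norm(A[1]-A[0]),np.linalg.norm(B[1]-B[0]))
ctr=(m(A)+m(B))[:2]/2;np.savez("tray.npz",c=ctr,yaw=yaw);print(ctr)
for n,l,rr,yt,yb,h in[("8",68,215,187,261,.157),("7",71,212,268,328,.148),("5",76,202,384,384,.130),("5t",76,202,330,384,.130),("2",83,196,430,430,.103),("2",83,196,385,432,.103),("1",88,192,436,476,.094)]:
    for y in(yt,yb): print(n,y,w2t(g(l,y,h)),w2t(g(rr,y,h)))
E
```

```text
[array([ 0.4809, -0.1007,  0.114 ]), array([ 0.5413, -0.1114,  0.114 ])] [array([ 0.4392, -0.3371,  0.076 ]), array([ 0.4993, -0.3455,  0.076 ])]
yaw -10.093848858030738 len 0.23896695024383408 widths 0.06132055006268363 0.060712724979933706
[ 0.4902 -0.2237]
8 187 [-0.0256  0.0635] [0.0249 0.0651]
8 261 [-0.0256  0.038 ] [0.0263 0.0397]
7 268 [-0.0255  0.034 ] [0.0259 0.0357]
7 328 [-0.0255  0.0115] [0.0271 0.0132]
5 384 [-0.0255 -0.0161] [ 0.0255 -0.0144]
5 384 [-0.0255 -0.0161] [ 0.0255 -0.0144]
5t 330 [-0.0255  0.0063] [0.0244 0.008 ]
5t 384 [-0.0255 -0.0161] [ 0.0255 -0.0144]
2 430 [-0.025  -0.0463] [ 0.0255 -0.0446]
2 430 [-0.025  -0.0463] [ 0.0255 -0.0446]
2 385 [-0.0251 -0.0252] [ 0.0245 -0.0235]
2 432 [-0.025  -0.0473] [ 0.0255 -0.0455]
1 436 [-0.0236 -0.0526] [ 0.0242 -0.051 ]
1 476 [-0.0235 -0.0726] [ 0.0251 -0.071 ]
```

```bash
python3 - <<'E'
from h import *
c,im=snap('side','s1')
cv2.imwrite("pics/s1z.png",cv2.resize(im[120:290,60:320],None,fx=3,fy=3,interpolation=2))
E
```

```text
(no output)
```

View pics/s1z.png

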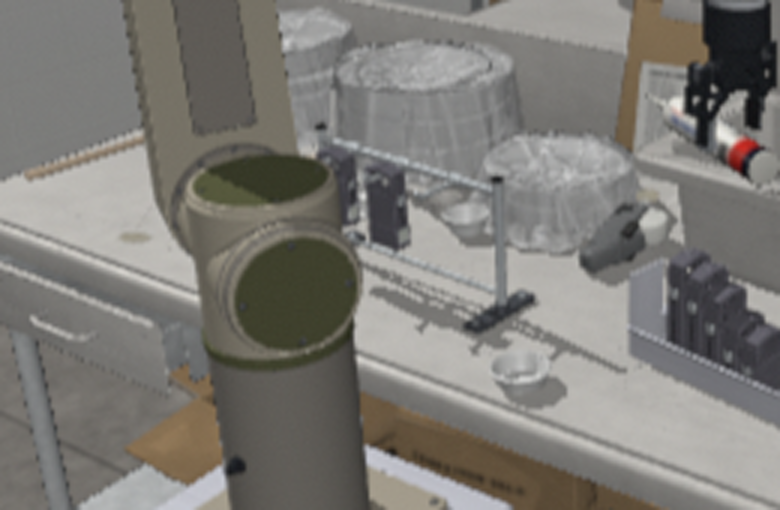

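```bash
python3 -c "
from h import *
delta([0.37,0.30,0.29],86)"
```

```text
t=2.2 tcp=[ 0.4973 -0.2224  0.3192] jaw=-8.39 shift_norm=[-6.6357  0.527  -2.6908] roll_total=85.61deg norm=0.2378
```

```bash
python3 -m pendant '[[[-0.47,0.03,-0.19],0],[[-0.47,0.03,-0.19],0],[[-0.47,0.03,-0.19],0],[[-0.47,0.03,-0.19],0],[[-0.47,0.03,-0.19],0],[[-0.47,0.03,-0.19],0],[[-0.47,0.03,-0.19],0],[[-0.47,0.03,-0.19],0],[[-0.47,0.03,-0.19],0],[[-0.47,0.03,-0.19],0],[[-0.47,0.03,-0.19],0],[[-0.47,0.03,-0.19],0],[[-0.47,0.03,-0.19],0],[[-0.3,0.03,-0.15],0]]' ;python3 -m pendant '[[[0,0,0],-0.0195],[[0,0,0],-0.0195],[[0,0,0],-0.0195],[[0,0,0],-0.0195],[[0,0,0],-0.0195],[[0,0,0],-0.0195],[[0,0,0],-0.0195],[[0,0,0],-0.0195],[[0,0,0],-0.0195],[[0,0,0],-0.0195],[[0,0,0],-0.0195],[[0,0,0],-0.0195],[[0,0,0],-0.0195],[[0,0,0],-0.01]]'; python3 -c "
from h import *
delta([0.37,0.30,0.28],86)
"
```

```text
time_s: 3.42
tcp_pos: [0.3713, 0.2816, 0.2924]
orientation: [-1.115, 1.354, -1.33]
force: [-0.1, 0.4, -0.2]
grip_width: 0.0855
time_s: 4.58
tcp_pos: [0.376, 0.2685, 0.2896]
orientation: [-1.565, 0.057, -0.044]
force: [-0.1, 0.3, 0.3]
grip_width: 0.0851
t=4.6 tcp=[0.376  0.2685 0.2896] jaw=86.31 shift_norm=[-0.1057  0.1308  0.4135] roll_total=0.31deg norm=0.0009
```

```bash
python3 -c "
from h import *
snap('wrist','w2')"
```

```text
(no output)
```

View pics/w2.png

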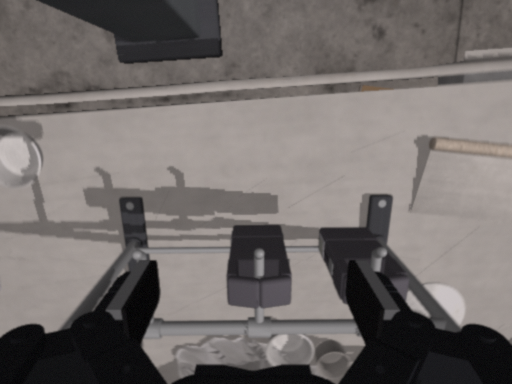

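```bash
python3 - <<'E'
import cv2
t=cv2.imread("pics/w2.png")
cv2.imwrite("pics/w2z.png",cv2.resize(t[215:345,215:415],None,fx=4,fy=4,interpolation=2))
E
```

```text
(no output)
```

View pics/w2z.png

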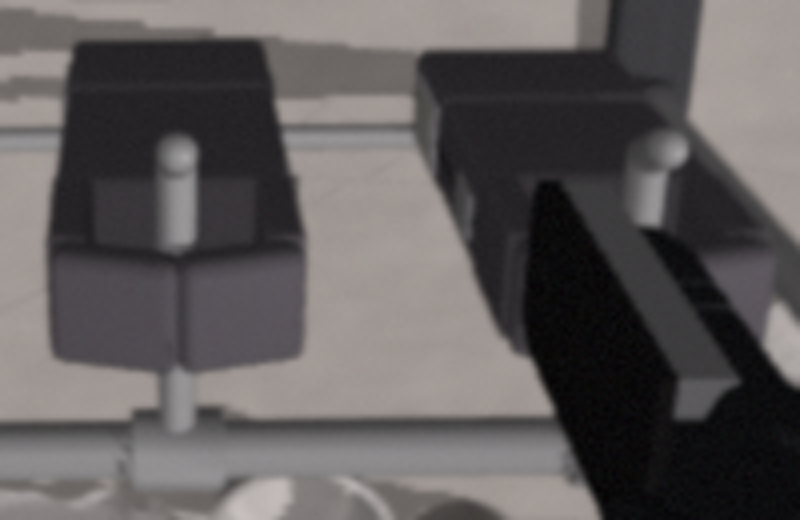

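```bash
python3 - <<'E'
from h import *
c=lc("w2")
R=lambda a,b:ray(c,215+a/4,215+b/4)
def wz(l,rr,y,W=.054):
    o,d1=R(l,y);_,d2=R(rr,y)   # along-ray scale s so that |s(d1-d2)|=W
    s=W/np.linalg.norm(d1-d2);return o+s*(d1+d2)/2
for n,l,rr,y in[("Mtop",54,304,245),("Mtopback",55,302,360),("Mbot",75,266,42),("Lbot",420,610,52),("Ltop?",512,772,240)]:print(n,wz(l,rr,y))
for z in(.178,.182,.186,.19):
    print("M",z,onz(c,215+179/4,215+245/4,z),onz(c,215+180/4,215+362/4,z))
# height by front plane
for zt in(.176,.18,.185,.19,.195):
    o,d=R(179,246);pt=o+d*(zt-o[2])/d[2]
    o,d=R(170,42);xb=pt[0]-.001;pb=o+d*(xb-o[0])/d[0]
    print("h",zt,pt[0],pt[2]-pb[2])
for z in(.165,.17,.175): print("hook tip M",z,onz(c,215+178/4,215+150/4,z),"L",onz(c,215+668/4,215+150/4,z),"root",onz(c,215+180/4,215+420/4,z))
E
```

```text
Mtop [0.4474 0.2708 0.1666]
Mtopback [0.4731 0.2691 0.1714]
Mbot [0.4396 0.2713 0.0726]
Lbot [0.4494 0.3688 0.0721]
Ltop? [0.4468 0.3669 0.1762]
M 0.178 [0.4404 0.2709 0.178 ] [0.4688 0.2695 0.178 ]
M 0.182 [0.438 0.271 0.182] [0.4658 0.2695 0.182 ]
M 0.186 [0.4355 0.271  0.186 ] [0.4629 0.2696 0.186 ]
M 0.19 [0.433 0.271 0.19 ] [0.4599 0.2697 0.19  ]
h 0.176 0.4418733490425002 0.10641772747512734
h 0.18 0.43941420262446174 0.1045873791847024
h 0.185 0.43634026960191363 0.10229944382167133
h 0.19 0.43326633657936564 0.10001150845864049
h 0.195 0.43019240355681754 0.0977235730956093
hook tip M 0.165 [0.4254 0.2719 0.165 ] L [0.4324 0.3757 0.165 ] root [0.4939 0.2684 0.165 ]
hook tip M 0.17 [0.4228 0.2719 0.17  ] L [0.4297 0.3737 0.17  ] root [0.4899 0.2685 0.17  ]
hook tip M 0.175 [0.4202 0.272  0.175 ] L [0.4269 0.3716 0.175 ] root [0.4859 0.2686 0.175 ]
```

```bash
python3 -c "
from h import *
delta([0.335,0.315,0.255],86)
"
```

```text
t=4.6 tcp=[0.376  0.2683 0.2896] jaw=86.42 shift_norm=[-0.5812  0.4683  0.585 ] roll_total=0.42deg norm=0.0012
```

```bash
python3 -m pendant '[[[-0.3,0.24,0.3],0],[[-0.29,0.23,0.29],0],[[0,0,0],0],[[0,0,0],0]]';  python3 -c "
from h import *
c,im=snap('wrist','w3')
cv2.imwrite('pics/w3z.png',cv2.resize(im[230:384,155:355],None,fx=3.9,fy=3.9,interpolation=2))"
```

```text
time_s: 4.97
tcp_pos: [0.337, 0.3122, 0.2544]
orientation: [-1.566, 0.065, -0.058]
force: [-0.9, -0.1, 0.9]
grip_width: 0.0855
```

View pics/w3z.png

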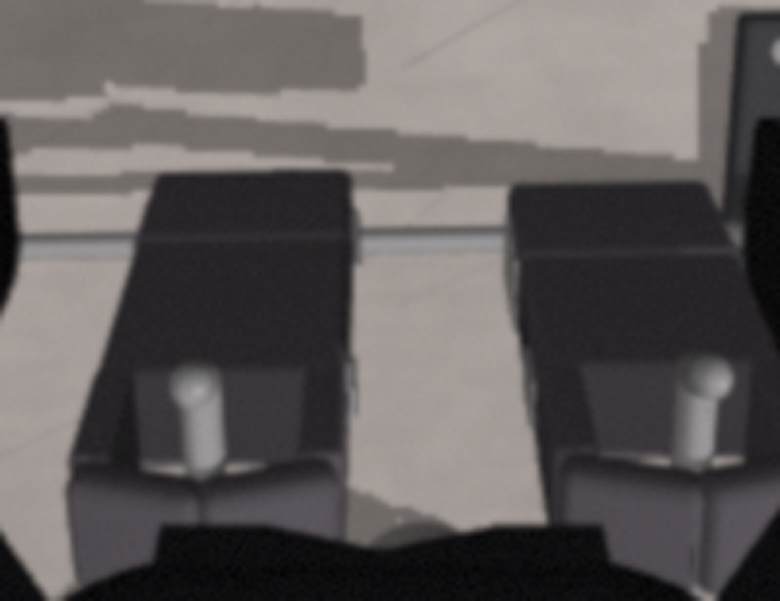

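```bash
python3 - <<'E'
from h import *
from scipy.optimize import least_squares
c2,c3=lc("w2"),lc("w3")
D={"M":dict(w2=[(170,42),(170,84),(120,178),(120,247)],w3=[(253,174),(250,239),(170,369),(100,460)],y=.270),
   "L":dict(w2=[(515,52),(540,97),(560,178),(740,243)],w3=[(607,185),(625,252),(640,362),(600,458)],y=.365)}
for n,d in D.items():
  for use in("w3","both"):
    def f(p):
        xf,zb,h=p;out=[]
        for w,c,s,u0,v0 in(("w2",c2,4,215,215),("w3",c3,3.9,155,230)):
            if use!="both" and w!=use: continue
            for i,(u,v) in enumerate(d[w]):
                if n=="L" and w=="w2" and i==2: continue
                z=[zb,zb+.034,zb+h-.036,zb+h][i];x=xf-(.001 if i<2 else 0)
                o,q=ray(c,u0+u/s,v0+v/s);P=o+q*(x-o[0])/q[0]
                out.append((P[2]-z)*1000)
        return out
    s=least_squares(f,[.437,.06,.11]);print(n,use,s.x,"top",s.x[1]+s.x[2],np.round(s.fun,1))
  # lateral centre at top
for n,u0,u1,v,z in(("M",68,347,465,.18),("Ml",68,347,465,.185)):
    print(n,onz(c3,155+u0/3.9,230+v/3.9,z),onz(c3,155+u1/3.9,230+v/3.9,z))
for z in(.165,.17,.175):
    print("tip M",z,onz(c3,155+193/3.9,230+383/3.9,z),"L",onz(c3,155+710/3.9,230+376/3.9,z))
E
```

```text
M w3 [0.4833 0.0039 0.1257] top 0.12954493719923235 [-1.9  1.9  2.3 -2.3]
M both [0.4424 0.0672 0.1104] top 0.1775561245926974 [ 1.3 -4.2  3.1 -3.3  3.  -0.1  5.2 -5. ]
L w3 [0.49   0.0148 0.117 ] top 0.13182426533509833 [-1.5  1.5  1.7 -1.7]
L both [0.4469 0.0781 0.102 ] top 0.1801078296758053 [ 1.7 -3.4 -0.9  2.8 -1.1  5.1 -4.2]
M [0.4363 0.2442 0.18  ] [0.4407 0.2979 0.18  ]
Ml [0.4317 0.2461 0.185 ] [0.4361 0.2985 0.185 ]
tip M 0.165 [0.4315 0.2671 0.165 ] L [0.4384 0.3718 0.165 ]
tip M 0.17 [0.4274 0.2683 0.17  ] L [0.4341 0.3705 0.17  ]
tip M 0.175 [0.4233 0.2695 0.175 ] L [0.4299 0.3692 0.175 ]
```

```bash
python3 - <<'E'
from h import *
from scipy.optimize import least_squares
c2,c3=lc("w2"),lc("w3")
D={"M":dict(w2=[(170,42),(170,84),(120,178),(120,247)],w3=[(253,174),(250,239),(170,369),(100,460)]),
   "L":dict(w2=[(515,52),(540,97),(580,178),(740,243)],w3=[(607,185),(625,252),(640,362),(600,458)])}
for n,d in D.items():
  for i in range(4):
    A=[];b=[]
    for w,c,s,u0,v0 in(("w2",c2,4,215,215),("w3",c3,3.9,155,230)):
        u,v=d[w][i];o,q=ray(c,u0+u/s,v0+v/s);A.append([q[2],-q[0]]);b.append(q[2]*o[0]-q[0]*o[2])
    print(n,i,"x,z triang",np.linalg.solve(A,b))
  for xf in(.433,.436,.44,.444,.448):
    for w,c,s,u0,v0 in(("w2",c2,4,215,215),("w3",c3,3.9,155,230)):
      zz=[]
      for i,(u,v) in enumerate(d[w]):
        o,q=ray(c,u0+u/s,v0+v/s);x=xf-(.001 if i<2 else 0);zz.append((o+q*(x-o[0])/q[0])[2])
      print(n,w,xf,np.array(zz),"step-bot",zz[1]-zz[0],"h via slot",zz[2]-zz[0]+.036)
E
```

```text
M 0 x,z triang [0.4389 0.0742]
M 1 x,z triang [0.4352 0.1103]
M 2 x,z triang [0.4387 0.1514]
M 3 x,z triang [0.4456 0.1689]
M w2 0.433 [0.0906 0.1173 0.1618 0.1895] step-bot 0.026687356073253177 h via slot 0.10718078584287918
M w3 0.433 [0.0857 0.1151 0.1584 0.1829] step-bot 0.029394211892922184 h via slot 0.10871858289214353
M w2 0.436 [0.0835 0.1108 0.1563 0.1846] step-bot 0.02727480151609124 h via slot 0.10878802154750941
M w3 0.436 [0.0807 0.1106 0.1547 0.1796] step-bot 0.029896175573747852 h via slot 0.10998164375862504
M w2 0.44 [0.074  0.1021 0.149  0.1781] step-bot 0.028058062106542048 h via slot 0.11093100248701634
M w3 0.44 [0.0741 0.1046 0.1497 0.1751] step-bot 0.030565460481515483 h via slot 0.11166572491393362
M w2 0.444 [0.0645 0.0934 0.1416 0.1716] step-bot 0.02884132269699291 h via slot 0.11307398342652339
M w3 0.444 [0.0674 0.0986 0.1448 0.1707] step-bot 0.031234745389283003 h via slot 0.11334980606924219
M w2 0.448 [0.0551 0.0847 0.1343 0.165 ] step-bot 0.029624583287443662 h via slot 0.11521696436603032
M w3 0.448 [0.0607 0.0926 0.1398 0.1663] step-bot 0.0319040302
[... 479 characters left out ...]
 [0.098  0.1264 0.1624 0.1875] step-bot 0.028349045788403915 h via slot 0.10032975355944151
L w2 0.44 [0.0952 0.1228 0.1612 0.19  ] step-bot 0.027555189363560106 h via slot 0.10201645052224931
L w3 0.44 [0.0918 0.1208 0.1576 0.1833] step-bot 0.028983695141763077 h via slot 0.10179680353133222
L w2 0.444 [0.0863 0.1146 0.1542 0.1838] step-bot 0.02832441190676105 h via slot 0.10390819995535913
L w3 0.444 [0.0855 0.1151 0.1528 0.179 ] step-bot 0.029618344495122184 h via slot 0.10326385350322284
L w2 0.448 [0.0774 0.1065 0.1472 0.1776] step-bot 0.029093634449962158 h via slot 0.10579994938846896
L w3 0.448 [0.0792 0.1095 0.148  0.1748] step-bot 0.030252993848481347 h via slot 0.10473090347511352
```

The lip and foot-edge measurements put the middle case about 8 mm taller than the left one. So the left hook holds case 3, the middle hook holds case 4, and case 6 is absent. I'll make room first by shifting cases 5, 7 and 8 towards +y.

```bash
python3 -m pendant '[[[0,0,0],0.0195],[[0,0,0],0.0195],[[0,0,0],0.0195],[[0,0,0],0.0195],[[0,0,0],0.0195],[[0,0,0],0.0195],[[0,0,0],0.0195],[[0,0,0],0.0195],[[0,0,0],0.0195],[[0,0,0],0.0195],[[0,0,0],0.0195],[[0,0,0],0.0195],[[0,0,0],0.0195],[[0,0,0],0.014]]' 0.8; python3 -c "
from h import *
p=t2w(0,-.0035);print(p)
delta([*p,.25],-10)
"
```

```text
time_s: 6.18
tcp_pos: [0.3521, 0.2986, 0.264]
orientation: [-1.08, 1.377, -1.377]
force: [-0.2, 0.7, 0.7]
grip_width: 0.0681
[ 0.4895 -0.2271]
t=6.2 tcp=[0.3521 0.2986 0.264 ] jaw=-13.38 shift_norm=[6.3968 0.1623 3.4033] roll_total=-3.38deg norm=-0.0094
```

```bash
python3 -m pendant '[[[0.44,0,0.23],0],[[0.44,0,0.23],0],[[0.44,0,0.23],0],[[0.44,0,0.23],0],[[0.44,0,0.23],0],[[0.44,0,0.23],0],[[0.44,0,0.23],0],[[0.44,0,0.23],0],[[0.44,0,0.23],0],[[0.44,0,0.23],0],[[0.44,0,0.23],0],[[0.44,0,0.23],0],[[0.44,0,0.23],0],[[0.3,0,0.2],0],[[0,0,0],-0.009],[[0,0,0],0]]'; python3 -c "
from h import *
p=t2w(0,-.0035)
delta([*p,.20],-10)
"
```

```text
time_s: 7.52
tcp_pos: [0.4737, -0.2453, 0.2765]
orientation: [-1.076, 1.35, -1.384]
force: [-0.7, -0.1, 0.3]
grip_width: 0.0684
t=7.5 tcp=[ 0.4737 -0.2453  0.2765] jaw=-12.74 shift_norm=[-0.2809  1.0239  0.1249] roll_total=-2.74deg norm=-0.0076
```

```bash
python3 -m pendant '[[[-0.28,0.5,0.12],-0.0075],[[0,0.4,0],0],[[0,0,0],0],[[0,0,0],0]]'; python3 -c "
from h import *
p=t2w(0,-.0035)
delta([*p,.20],-10);st()
snap('wrist','w4')
"
```

```text
time_s: 7.85
tcp_pos: [0.4889, -0.2324, 0.2128]
orientation: [-1.094, 1.318, -1.366]
force: [0.9, 0.7, 0.0]
grip_width: 0.0682
t=7.8 tcp=[ 0.4889 -0.2324  0.2128] jaw=-10.77 shift_norm=[-0.0714  0.1696 -0.0099] roll_total=-0.77deg norm=-0.0021
R
 [[-0.1869  0.0324  0.9818]
 [-0.9824 -0.0088 -0.1867]
 [ 0.0026 -0.9994  0.0334]] tcp [ 0.4889 -0.2324  0.2128] F [0.9416 0.667  0.0206] w 0.06822063315094248 t 7.85 q [-0.5445 -0.0389  1.7319  0.0094  1.4164 -0.3578]
```

View pics/w4.png

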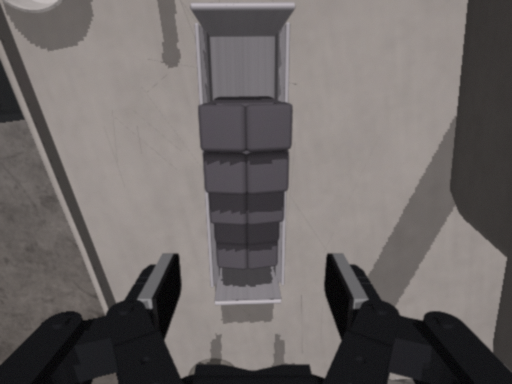

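```bash
python3 -c "
from h import *
for v in [(-0.2741,2.0837,-2.0798),(-1.155,1.288,-1.271),(-1.129,1.33,-1.297),(-1.115,1.354,-1.33),(-1.565,.057,-.044),(-1.566,.065,-.058),(-1.08,1.377,-1.377),(-1.076,1.35,-1.384),(-1.094,1.318,-1.366)]:
  R=Ro.from_rotvec(v).as_matrix();print('tool y',R[:,1],'in tool-yaw frame: tilt x',R[2,0],'tilt z',R[2,2])
"; python3 -m pendant '[[[0,0,0],0],[[0,0,0],0],[[0,0,0],0],[[0,0,0],0],[[0,0,0],0],[[0,0,0],0]]'; python3 -c "
from h import *
st()"
```

```text
tool y [-0.0003  0.0018 -1.    ] in tool-yaw frame: tilt x -0.00020267162234571812 tilt z -0.0018467409034640808
tool y [-0.0021  0.0114 -0.9999] in tool-yaw frame: tilt x -0.01116656726227433 tilt z -0.0031596230581484586
tool y [-0.0066  0.0194 -0.9998] in tool-yaw frame: tilt x -0.01827587619729354 tilt z -0.009318921439174954
tool y [-0.0072  0.0119 -0.9999] in tool-yaw frame: tilt x -0.010398003127551236 tilt z -0.009229589117243253
tool y [-0.0081  0.0055 -1.    ] in tool-yaw frame: tilt x -0.008443468059489517 tilt z 0.004926159439954447
tool y [-0.0043  0.0041 -1.    ] in tool-yaw frame: tilt x -0.004607752918878903 tilt z 0.0037394060991461364
tool y [ 0.0072  0.0057 -1.    ] in tool-yaw frame: tilt x -0.007175440095429586 tilt z 0.005669612752253861
tool y [ 0.0267 -0.0035 -0.9996] in tool-yaw frame: tilt x -0.002434494725520042 tilt z 0.02681277447727695
tool y [ 0.0325 -0.0089 -0.9994] in tool-yaw frame: tilt x 0.0026650713798687664 tilt z 0.03355134372270763
time_s: 8.4
tcp_pos: [0.4908, -0.2343, 0.2215]
orientation: [-1.089, 1.31, -1.376]
force: [-0.3, 0.3, 0.5]
grip_width: 0.0684
R
 [[-0.1892  0.0411  0.9811]
 [-0.9819 -0.0146 -0.1888]
 [ 0.0066 -0.999   0.0431]] tcp [ 0.4908 -0.2343  0.2215] F [-0.2888  0.3412  0.4807] w 0.06841789011838496 t 8.4 q [-0.5453 -0.0471  1.7239  0.0089  1.422  -0.3562]
```

```bash
for i in 1 2 3; do python3 -m pendant '[[[0,0,0],0],[[0,0,0],0]]' >/dev/null; python3 -c "
from h import *
o,p,R=pose();print(p,R[:,1],o['joint_positions'],o['joint_vel'])"; done
```

```text
[ 0.4911 -0.2345  0.2223] [ 0.0421 -0.0152 -0.999 ] [-0.5453 -0.0477  1.7231  0.009   1.4223 -0.3562] [ 0.0007 -0.002  -0.0014  0.0009  0.0002 -0.    ]
[ 0.4911 -0.2344  0.2223] [ 0.0421 -0.0152 -0.999 ] [-0.5452 -0.0478  1.7231  0.009   1.4223 -0.3561] [ 0.0012  0.0012  0.001  -0.0005 -0.0005 -0.001 ]
[ 0.491  -0.2343  0.2221] [ 0.0417 -0.0149 -0.999 ] [-0.5452 -0.0475  1.7233  0.009   1.4224 -0.3561] [ 0.0003  0.0015  0.0017 -0.     -0.0007  0.0012]
```

```bash
T='from h import *
o,p,R=pose();print(p,R[:,1],o["joint_positions"],o["time_s"])'; python3 -m pendant '[[[0,-0.5,0],0],[[0,-0.5,0],0],[[0,0,0],0]]' >/dev/null; python3 -c "$T"; python3 -m pendant '[[[0,0,0],0],[[0,0,0],0]]' >/dev/null; python3 -c "$T";python3 -m pendant '[[[0,0.1,0],0],[[0,0.1,0],0],[[0,0.1,0],0],[[0,0.1,0],0],[[0,0.1,0],0],[[0,0.1,0],0]]' >/dev/null; python3 -c "$T"; python3 -m pendant '[[[0,0,0],0],[[0,0,0],0]]' >/dev/null; python3 -c "$T"
```

```text
[ 0.4858 -0.232   0.2953] [ 0.0343 -0.0104 -0.9994] [-0.5465 -0.0852  1.626   0.0089  1.566  -0.3562] 9.15
[ 0.4867 -0.2325  0.2974] [ 0.0376 -0.0124 -0.9992] [-0.5465 -0.0866  1.6236  0.0089  1.566  -0.3561] 9.3167
[ 0.4871 -0.2322  0.2442] [ 0.0333 -0.0099 -0.9994] [-0.5456 -0.0625  1.697   0.0089  1.4735 -0.3561] 9.8167
[ 0.4856 -0.2313  0.2399] [ 0.0283 -0.0068 -0.9996] [-0.5456 -0.0596  1.7019  0.0089  1.4717 -0.3561] 9.9833
```

```bash
T='from h import *
o,p,R=pose();print(p,R[:,1],o["time_s"])'; python3 -m pendant '[[[0,-0.1,0],0],[[0,-0.1,0],0],[[0,-0.1,0],0],[[0,-0.1,0],0],[[0,-0.1,0],0],[[0,-0.1,0],0],[[0,0,0],0]]' >/dev/null; python3 -c "$T"; python3 -m pendant '[[[0,0.1,0],0],[[0,0.1,0],0],[[0,0.1,0],0],[[0,0.1,0],0],[[0,0.1,0],0],[[0,0.1,0],0],[[0,0,0],0],[[0,0,0],0]]' >/dev/null; python3 -c "$T"; python3 -m pendant '[[[0.2,0,0],0],[[0.2,0,0],0],[[0,0,0],0],[[0,0,0],0]]' >/dev/null; python3 -c "$T"; python3 -m pendant '[[[-0.2,0,0],0],[[-0.2,0,0],0],[[0,0,0],0],[[0,0,0],0]]' >/dev/null; python3 -c "$T"; python3 -m pendant '[[[0,0,0.2],0],[[0,0,0.2],0],[[0,0,0],0],[[0,0,0],0]]' >/dev/null; python3 -c "$T"; python3 -m pendant '[[[0,0,-0.2],0],[[0,0,-0.2],0],[[0,0,0],0],[[0,0,0],0]]' >/dev/null; python3 -c "$T"
```

```text
[ 0.4853 -0.2316  0.2932] [ 0.0325 -0.0094 -0.9994] 10.5667
[ 0.4857 -0.2313  0.2405] [ 0.029  -0.0073 -0.9996] 11.2333
[ 0.4798 -0.2608  0.2398] [ 0.0279 -0.0059 -0.9996] 11.5667
[ 0.486  -0.2299  0.2406] [ 0.029  -0.0062 -0.9996] 11.9
[ 0.5163 -0.2357  0.2424] [ 0.0298 -0.0071 -0.9995] 12.2333
[ 0.4846 -0.2303  0.241 ] [ 0.0287 -0.0071 -0.9996] 12.5667
```

```bash
T='from h import *
o,p,R=pose();print(p,R[:,1],o["time_s"])'; python3 -m pendant '[[[0,-0.5,0],0],[[0,-0.5,0],0],[[0,0.1,0],0],[[0,0.1,0],0],[[0,0.1,0],0],[[0,0.1,0],0],[[0,0.1,0],0],[[0,0.1,0],0],[[0,0.1,0],0],[[0,0.1,0],0],[[0,0.1,0],0],[[0,0.1,0],0],[[0,0,0],0]]' >/dev/null; python3 -c "$T";python3 -m pendant '[[[0,-0.5,0],0],[[0,-0.5,0],0],[[0,0.1,0],0],[[0,0.1,0],0],[[0,0.1,0],0],[[0,0.1,0],0],[[0,0.1,0],0],[[0,0.1,0],0],[[0,0.1,0],0],[[0,0.1,0],0],[[0,0.1,0],0],[[0,0.1,0],0],[[0,0,0],0]]' >/dev/null; python3 -c "$T"
```

```text
[ 0.4819 -0.2291  0.2301] [ 0.0196 -0.0015 -0.9998] 13.65
[ 0.4783 -0.2269  0.2178] [ 0.0093  0.0047 -0.9999] 14.7333
```

```bash
T='from h import *
o,p,R=pose();print(p,R[:,1],o["time_s"]);delta([*t2w(0,-.0035),.16],-10)'; python3 -m pendant '[[[0,-0.5,0],0],[[0,-0.4,0],0],[[0,0.1,0],0],[[0,0.1,0],0],[[0,0.1,0],0],[[0,0.1,0],0],[[0,0.1,0],0],[[0,0.1,0],0],[[0,0.1,0],0],[[0,0.1,0],0],[[0,0.1,0],0],[[0,0,0],0],[[0,0,0],0]]' >/dev/null; python3 -c "$T"
```

```text
[ 0.4744 -0.2245  0.2059] [-0.002   0.0115 -0.9999] 15.8167
t=15.8 tcp=[ 0.4744 -0.2245  0.2059] jaw=-10.91 shift_norm=[0.0031 0.6105 0.2072] roll_total=-0.91deg norm=-0.0025
```

```bash
python3 - <<'E'
from h import *
c,im=snap('wrist','w5')
cv2.imwrite('pics/w5z.png',cv2.resize(im[80:320,170:330],None,fx=2.5,fy=2.5,interpolation=2))
E
```

```text
(no output)
```

View pics/w5z.png

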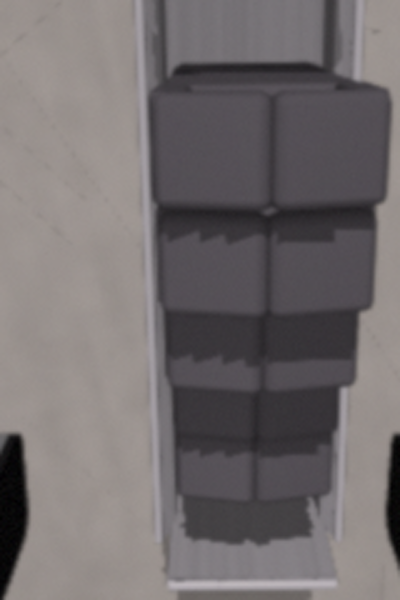

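```bash
python3 - <<'E'
from h import *
c=lc("w5")
g=lambda a,b,z:w2t(onz(c,170+a/2.5,80+b/2.5,z))
for n,l,rr,yn,h in[("8",152,388,208,.157),("7",161,375,312,.148),("5",169,357,388,.130),("2",174,338,440,.103),("1",180,331,500,.094)]:
    a,b=g(l,yn,h),g(rr,yn,h);print(n,a,b,"ctr",(a+b)/2+[0,.013],"w",b[0]-a[0])
print("end -y",g(168,584,.076),g(337,584,.076))
E
```

```text
8 [-0.0269  0.0403] [0.024  0.0396] ctr [-0.0015  0.0529] w 0.05090765183803542
7 [-0.0263  0.0134] [0.0242 0.0127] ctr [-0.0011  0.0261] w 0.050562961534772397
5 [-0.0261 -0.0144] [ 0.0242 -0.015 ] ctr [-0.0009 -0.0017] w 0.050325970335725015
2 [-0.0267 -0.0443] [ 0.0242 -0.0449] ctr [-0.0012 -0.0316] w 0.050906934839271674
1 [-0.0258 -0.0712] [ 0.0242 -0.0718] ctr [-0.0008 -0.0585] w 0.04998060838051978
end -y [-0.032  -0.1179] [ 0.0305 -0.1186]
```

```bash
python3 -c "
from h import *
delta([*t2w(-.001,-.002),.116],-10)"; python3 -m pendant '[[[0,0,0.1],0],[[0,0,0.1],-0.0025],[[0,0.1,0],0],[[0,0.1,0],0],[[0,0.1,0],0],[[0,0,0],0]]' ;python3 -c "
from h import *
delta([*t2w(-.001,-.002),.116],-10);st()"
```

```text
t=15.9 tcp=[ 0.4743 -0.2244  0.2057] jaw=-10.91 shift_norm=[-0.0092  1.1957  0.1987] roll_total=-0.91deg norm=-0.0025
time_s: 16.37
tcp_pos: [0.4926, -0.2282, 0.1835]
orientation: [-1.115, 1.339, -1.329]
force: [-0.2, 0.4, 0.5]
grip_width: 0.0686
t=16.4 tcp=[ 0.4926 -0.2282  0.1835] jaw=-9.89 shift_norm=[-0.0185  0.9001 -0.0557] roll_total=0.11deg norm=0.0003
R
 [[-0.1718  0.002   0.9851]
 [-0.9851  0.0093 -0.1718]
 [-0.0095 -1.      0.0004]] tcp [ 0.4926 -0.2282  0.1835] F [-0.164   0.4249  0.4681] w 0.06859874358092902 t 16.3667 q [-0.5341  0.0195  1.7279  0.0092  1.3972 -0.363 ]
```

```bash
python3 -m pendant '[[[0,0.1,-0.05],0],[[-0.02,0.1,0],0],[[0,0.1,0],0],[[0,0.1,0],0],[[0,0.1,0],0],[[0,0.1,0],0],[[0,0.1,0],0],[[0,0.1,0],0],[[0,0.05,0],0],[[0,0,0],0]]' ;python3 -c "
from h import *
delta([*t2w(-.001,-.002),.116],-10);st()"
```

```text
time_s: 17.2
tcp_pos: [0.4871, -0.2243, 0.1108]
orientation: [-1.116, 1.342, -1.326]
force: [-0.5, 0.3, -0.5]
grip_width: 0.0686
t=17.2 tcp=[ 0.4871 -0.2243  0.1108] jaw=-9.91 shift_norm=[ 0.0099 -0.0695  0.0249] roll_total=0.09deg norm=0.0002
R
 [[-0.1722 -0.0009  0.9851]
 [-0.985   0.011  -0.1722]
 [-0.0106 -0.9999 -0.0028]] tcp [ 0.4871 -0.2243  0.1108] F [-0.4507  0.2685 -0.49  ] w 0.06858085195411595 t 17.2 q [-0.533   0.0771  1.8077  0.0094  1.2632 -0.3628]
```

```bash
python3 -m pendant '[[[0.01,-0.06,0.02],0],[[0,0,0],0],[[0,0,0],0]]' ; python3 -m pendant '[[[0,0,0],0],[[0,0,0],0],[[0,0,0],0],[[0,0,0],0],[[0,0,0],0]]' 0 40;python3 -c "
from h import *
delta([*t2w(-.001,.038),.116],-10);st();print(w2t(pose()[1]))"
```

```text
time_s: 17.45
tcp_pos: [0.4887, -0.2255, 0.1157]
orientation: [-1.116, 1.342, -1.326]
force: [-0.2, 0.0, -0.3]
grip_width: 0.068
time_s: 17.87
tcp_pos: [0.4896, -0.226, 0.1173]
orientation: [-1.115, 1.34, -1.328]
force: [-0.2, -0.4, -1.9]
grip_width: 0.0533
t=17.9 tcp=[ 0.4896 -0.226   0.1173] jaw=-9.92 shift_norm=[-0.5388  0.0229 -0.0095] roll_total=0.08deg norm=0.0002
R
 [[-0.1722  0.0011  0.9851]
 [-0.985   0.0098 -0.1722]
 [-0.0099 -1.     -0.0006]] tcp [ 0.4896 -0.226   0.1173] F [-0.174  -0.3715 -1.8856] w 0.05326898042701247 t 17.8667 q [-0.5334  0.0751  1.797   0.0094  1.2735 -0.3631]
[-0.0002 -0.0024]
```

```bash
python3 -m pendant '[[[-0.05,0,0],0],[[-0.06,0,0],0],[[-0.06,0,0],0],[[-0.06,0,0],0],[[-0.06,0,0],0]]'; python3 -m pendant '[[[-0.06,0,0],0],[[-0.06,0,0],0],[[-0.06,0,0],0],[[-0.06,0,0],0],[[0,0,0],0]]' ;python3 -c "
from h import *
st();print(w2t(pose()[1]))
c,im=snap('wrist','w6');snap('side','s6')"
```

```text
time_s: 18.28
tcp_pos: [0.493, -0.2034, 0.117]
orientation: [-1.115, 1.341, -1.329]
force: [0.0, -0.4, -1.4]
grip_width: 0.0533
time_s: 18.7
tcp_pos: [0.4966, -0.182, 0.117]
orientation: [-1.116, 1.341, -1.327]
force: [0.2, 0.6, -2.3]
grip_width: 0.0531
R
 [[-0.1718 -0.0002  0.9851]
 [-0.9851  0.0103 -0.1718]
 [-0.0101 -0.9999 -0.0019]] tcp [ 0.4966 -0.182   0.117 ] F [ 0.1652  0.6302 -2.3041] w 0.053107933600851476 t 18.7 q [-0.4543  0.0485  1.8254  0.0096  1.2723 -0.2844]
[-0.001   0.0422]
```

View pics/w6.png

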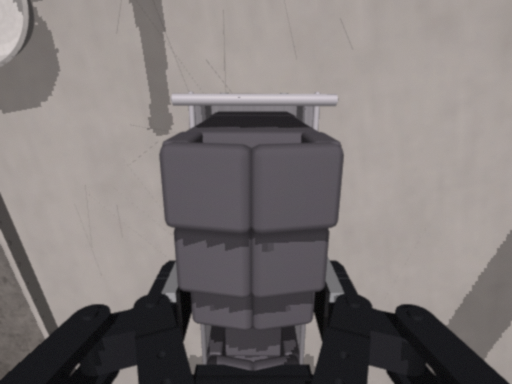

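```bash
python3 -m pendant '[[[0,0,0],0],[[0,0,0],0],[[0,0,0],0],[[0,-0.1,0],0],[[0,-0.15,0],0],[[0,-0.15,0],0],[[0,-0.15,0],0],[[0,-0.1,0],0],[[0,0,0],0],[[0,0,0],0]]' 0.8;python3 -c "
from h import *
st();delta([*t2w(-.001,-.032),.15],-10)
c,im=snap('wrist','w7')"
```

```text
time_s: 19.63
tcp_pos: [0.4982, -0.1852, 0.175]
orientation: [-1.113, 1.336, -1.333]
force: [0.5, 0.5, -0.6]
grip_width: 0.0683
R
 [[-0.1732  0.0055  0.9849]
 [-0.9849  0.007  -0.1732]
 [-0.0078 -1.      0.0042]] tcp [ 0.4982 -0.1852  0.175 ] F [ 0.4714  0.5175 -0.6454] w 0.06829688000837425 t 19.6333 q [-0.458  -0.0089  1.7723  0.0089  1.3764 -0.2856]
t=19.6 tcp=[ 0.4982 -0.1852  0.175 ] jaw=-9.98 shift_norm=[ 0.9536  0.3258 -0.0324] roll_total=0.02deg norm=0.0001
```

View pics/w7.png

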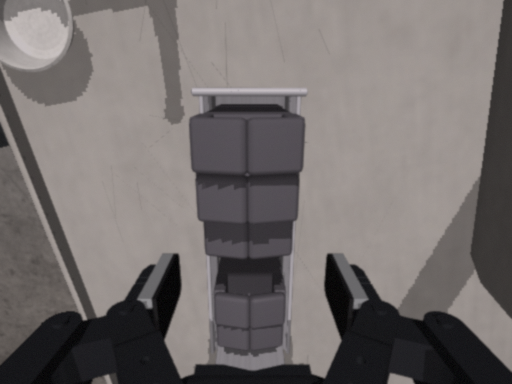

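```bash
python3 -m pendant '[[[0.15,0,0],0],[[0.2,0,0],0],[[0.2,0,0],0],[[0.2,0.05,-0.02],0],[[0.15,0.1,0],0],[[0.05,0.1,0],0],[[0,0.05,0],0],[[0,0,0],0]]';python3 -c "
from h import *
delta([*t2w(-.001,-.032),.089],-10);st()"
```

```text
time_s: 20.35
tcp_pos: [0.4813, -0.2599, 0.1459]
orientation: [-1.115, 1.34, -1.328]
force: [-0.0, -0.2, 0.4]
grip_width: 0.0684
t=20.4 tcp=[ 0.4813 -0.2599  0.1459] jaw=-9.92 shift_norm=[-0.0629  0.7598  0.0185] roll_total=0.08deg norm=0.0002
R
 [[-0.1723  0.0008  0.985 ]
 [-0.985   0.0094 -0.1723]
 [-0.0094 -1.     -0.0008]] tcp [ 0.4813 -0.2599  0.1459] F [-0.0432 -0.2031  0.4249] w 0.06841642290359663 t 20.35 q [-0.5941  0.0658  1.7513  0.0085  1.3291 -0.4231]
```

```bash
python3 -m pendant '[[[-0.06,0.1,0],0],[[0,0.1,0],0],[[0,0.1,0],0],[[0,0.1,0],0],[[0,0.1,0],0],[[0,0.1,0],0],[[0,0.05,0.02],0],[[0,0.02,0],0],[[0,0,0],0],[[0,0,0],0]]';python3 -c "
from h import *
delta([*t2w(-.001,-.032),.089],-10)"
```

```text
time_s: 21.18
tcp_pos: [0.4836, -0.251, 0.0882]
orientation: [-1.118, 1.341, -1.322]
force: [0.4, -1.4, -0.3]
grip_width: 0.0681
t=21.2 tcp=[ 0.4836 -0.251   0.0882] jaw=-9.72 shift_norm=[ 0.0529 -0.0109  0.0086] roll_total=0.28deg norm=0.0008
```

```bash
python3 -m pendant '[[[0.05,0,0.01],0],[[0,0,0],0],[[0,0,0],0]]';python3 -m pendant '[[[0,0,0],0],[[0,0,0],0],[[0,0,0],0],[[0,0,0],0],[[0,0,0],0]]' 0 40;python3 -c "
from h import *
delta([*t2w(-.001,-.067),.089],-10);print(w2t(pose()[1]))"
```

```text
time_s: 21.43
tcp_pos: [0.4844, -0.2557, 0.0893]
orientation: [-1.117, 1.339, -1.324]
force: [0.1, 0.5, -0.7]
grip_width: 0.0682
time_s: 21.85
tcp_pos: [0.4846, -0.2562, 0.09]
orientation: [-1.116, 1.339, -1.325]
force: [0.3, -1.0, -0.6]
grip_width: 0.0531
t=21.9 tcp=[ 0.4846 -0.2562  0.09  ] jaw=-9.75 shift_norm=[ 0.453   0.0084 -0.0191] roll_total=0.25deg norm=0.0007
[ 0.0002 -0.033 ]
```

```bash
python3 -m pendant '[[[0.05,0,0],0],[[0.06,0,0],0],[[0.06,0,0],0],[[0.06,0,0],0],[[0.06,0,0],0],[[0.06,0,0],0],[[0.06,0,0],0],[[0.03,0,0],0],[[0,0,0],0]]';python3 -c "
from h import *
print(w2t(pose()[1]));st()"; python3 -m pendant '[[[0,0,0],0],[[0,0,0],0],[[0,0,0],0],[[0,-0.1,0],0],[[0,-0.15,0],0],[[0,-0.2,0],0],[[0,-0.25,0],0],[[0,-0.25,0],0],[[0,-0.25,0],0],[[0,-0.25,0],0],[[0,-0.25,0],0],[[0,-0.15,0],0],[[0,0,0],0],[[0,0,0],0]]' 0.8;python3 -c "
from h import *
st();
c,im=snap('wrist','w8')"
```

```text
time_s: 22.6
tcp_pos: [0.4786, -0.2927, 0.09]
orientation: [-1.116, 1.338, -1.326]
force: [-0.5, 0.9, 0.2]
grip_width: 0.0531
[ 0.0007 -0.07  ]
R
 [[-0.1697  0.0012  0.9855]
 [-0.9854  0.0105 -0.1697]
 [-0.0105 -0.9999 -0.0006]] tcp [ 0.4786 -0.2927  0.09  ] F [-0.4793  0.9314  0.2302] w 0.05305768440723337 t 22.6 q [-0.6459  0.1658  1.7525  0.0096  1.2287 -0.4787]
time_s: 23.77
tcp_pos: [0.4788, -0.2931, 0.2447]
orientation: [-1.116, 1.332, -1.329]
force: [-0.4, 0.1, 0.2]
grip_width: 0.0685
R
 [[-0.1677  0.0049  0.9858]
 [-0.9858  0.0071 -0.1677]
 [-0.0078 -1.      0.0036]] tcp [ 0.4788 -0.2931  0.2447] F [-0.3614  0.0908  0.2046] w 0.06846795574010056 t 23.7667 q [-0.6459  0.0287  1.6056  0.0086  1.5077 -0.478 ]
```

View pics/w8.png

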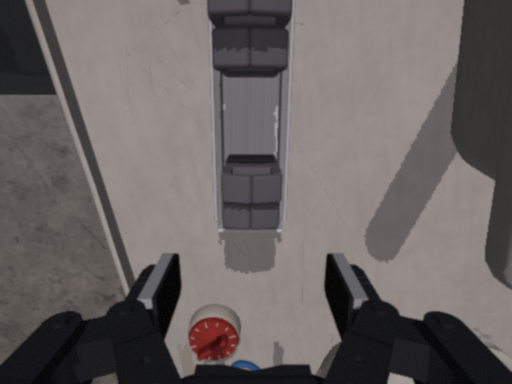

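The gap between case 2 and case 5 is now about 85 mm. Next I'll go to the rail.

```bash
python3 -c "
from h import *
delta([0.40,0.27,0.30],86)"; python3 -m pendant '[[[-0.1,-0.1,-0.02],0],[[-0.2,-0.2,-0.04],0],[[-0.3,-0.2,-0.06],0],[[-0.4,-0.1,-0.1],0],[[-0.45,-0.1,-0.1],0],[[-0.45,0,-0.1],0],[[-0.45,0,-0.1],0],[[-0.45,0,-0.1],0],[[-0.45,0,-0.1],0],[[-0.45,0,-0.1],0],[[-0.45,0,-0.1],0],[[-0.45,0,-0.1],0],[[-0.45,0,-0.1],0],[[-0.45,0,-0.1],0],[[-0.4,0,-0.1],0],[[-0.4,0,-0.1],0],[[-0.3,0,-0.1],0],[[-0.2,0,-0.1],0],[[-0.1,0,-0.1],0],[[0,0,0],0]]';python3 -c "
from h import *
delta([0.40,0.27,0.30],86);st()"
```

```text
t=23.8 tcp=[ 0.4789 -0.2932  0.2446] jaw=-9.65 shift_norm=[-7.2316 -0.6918 -2.2938] roll_total=84.35deg norm=0.2343
time_s: 25.48
tcp_pos: [0.4194, 0.271, 0.2875]
orientation: [-1.142, 1.366, -1.308]
force: [-1.0, -0.1, 0.2]
grip_width: 0.0685
t=25.5 tcp=[0.4194 0.271  0.2875] jaw=-9.75 shift_norm=[ 0.0551 -0.1575 -0.2585] roll_total=84.25deg norm=0.2340
R
 [[-0.1697 -0.0342  0.9849]
 [-0.9855  0.014  -0.1693]
 [-0.008  -0.9993 -0.036 ]] tcp [0.4194 0.271  0.2875] F [-1.0305 -0.1413  0.1651] w 0.0684885932599352 t 25.4833 q [ 0.4517 -0.137   1.688   0.0276  1.6152  0.623 ]
```

```bash
python3 -m pendant '[[[0,0,0],-0.0195],[[0,0,0],-0.0195],[[0,0,0],-0.0195],[[0,0,0],-0.0195],[[0,0,0],-0.0195],[[0,0,0],-0.0195],[[0,0,0],-0.0195],[[0,0,0],-0.0195],[[0,0,0],-0.0195],[[0,0,0],-0.0195],[[0,0,0],-0.0195],[[0,0,0],-0.0195],[[0,0,0],-0.0195],[[0,0,0],-0.013],[[0,0,0],0]]'; python3 -c "
from h import *
delta([0.40,0.27,0.30],86);st()"
```

```text
time_s: 26.73
tcp_pos: [0.4133, 0.2611, 0.2755]
orientation: [-1.571, 0.063, 0.024]
force: [-0.0, -0.6, 0.0]
grip_width: 0.0684
t=26.7 tcp=[0.4133 0.2611 0.2755] jaw=88.58 shift_norm=[-0.1979 -0.3164  0.114 ] roll_total=2.58deg norm=0.0072
R
 [[ 0.9981 -0.0557  0.0248]
 [-0.0248  0.0003  0.9997]
 [-0.0557 -0.9984 -0.0011]] tcp [0.4133 0.2611 0.2755] F [-0.0238 -0.6073  0.0017] w 0.06836266961045913 t 26.7333 q [ 0.4414 -0.1377  1.711   0.0241  1.6186 -1.1041]
```

```bash
T='from h import *
o,p,R=pose();print(p,R[:,1],o["time_s"])'; python3 -m pendant '[[[-0.1,-0.1,0],0.007],[[-0.1,-0.1,0],0],[[0,-0.1,0],0],[[0,-0.1,0],0],[[0,-0.1,0],0],[[0,-0.1,0],0],[[0,-0.1,0],0],[[0,-0.1,0],0],[[0,-0.1,0],0],[[0,0,0],0]]' >/dev/null; python3 -c "$T"; python3 -m pendant '[[[0,0.5,0],0],[[0,0.5,0],0],[[0,-0.1,0],0],[[0,-0.1,0],0],[[0,-0.1,0],0],[[0,-0.1,0],0],[[0,-0.1,0],0],[[0,-0.1,0],0],[[0,-0.1,0],0],[[0,-0.1,0],0],[[0,-0.1,0],0],[[0,-0.1,0],0],[[0,0,0],0]]' >/dev/null; python3 -c "$T"
```

```text
[0.402  0.2597 0.3487] [-0.0575 -0.0014 -0.9983] 27.5667
[0.4066 0.2614 0.3704] [-0.0392  0.0074 -0.9992] 28.65
```

```bash
T='from h import *
o,p,R=pose();print(p,R[:,1],o["time_s"])'; python3 -m pendant '[[[0,0.5,0],0],[[0,0.5,0],0],[[0,-0.1,0],0],[[0,-0.1,0],0],[[0,-0.1,0],0],[[0,-0.1,0],0],[[0,-0.1,0],0],[[0,-0.1,0],0],[[0,-0.1,0],0],[[0,0,0],0]]' >/dev/null; python3 -c "$T";python3 -m pendant '[[[0,0.5,0],0],[[0,0.5,0],0],[[0,-0.1,0],0],[[0,-0.1,0],0],[[0,-0.1,0],0],[[0,0,0],0],[[0,0,0],0]]' >/dev/null; python3 -c "$T"
```

```text
[0.4088 0.2628 0.3641] [-0.0257  0.0138 -0.9996] 29.4833
[0.4106 0.2648 0.3237] [-0.013   0.0199 -0.9997] 30.0667
```

```bash
python3 - <<'E'
from h import *
st();c,im=snap('wrist','w9')
cv2.imwrite('pics/w9z.png',cv2.resize(im[200:384,150:350],None,fx=3,fy=3,interpolation=2))
E
```

```text
R
 [[ 0.9967 -0.013   0.0797]
 [-0.0794  0.0199  0.9966]
 [-0.0146 -0.9997  0.0188]] tcp [0.4106 0.2648 0.3237] F [0.2451 0.2302 0.0932] w 0.06829274727094886 t 30.0667 q [ 0.451  -0.1926  1.6723  0.0237  1.6649 -1.038 ]
```

View pics/w9z.png

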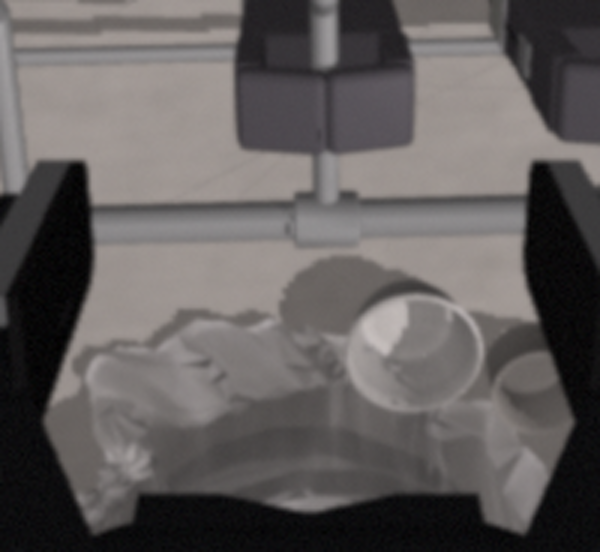

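```bash
python3 - <<'E'
from h import *
c=lc("w9");c2=lc("w2")
def tri(L):
    A=np.zeros((3,3));b=np.zeros(3)
    for cc,u,v in L:
        o,d=ray(cc,u,v);d=d/np.linalg.norm(d);M=np.eye(3)-np.outer(d,d);A+=M;b+=M@o
    p=np.linalg.solve(A,b);return p
P9=lambda a,b:(c,150+a/3,200+b/3)
P2=lambda a,b:(c2,215+a/4,215+b/4)
# back edge mid notch, back-left, back-right, hook/bar collar front
print("back mid",tri([P9(327,154),P2(181,370)]))
print("backL",tri([P9(240,146),P2(58,355)]),"backR",tri([P9(411,144),P2(301,353)]))
print("frontL",tri([P9(238,70),P2(54,246)]),"frontR",tri([P9(413,68),P2(304,246)]))
print("collar",tri([P9(298,195),P2(135,410)]),tri([P9(358,193),P2(226,408)]))
for z in(.170,.175,.18):
    a,b=[onz(*P9(*q),z) for q in((92,208),(527,198))];print("bar",z,a,b,np.degrees(np.arctan2(b[1]-a[1],b[0]-a[0])))
    print(" case",z,*[onz(*P9(*q),z) for q in((238,70),(413,68),(240,146),(411,144))])
E
```

```text
back mid [0.4654 0.2693 0.1852]
backL [0.4615 0.2438 0.1831] backR [0.4674 0.2949 0.1791]
frontL [0.4398 0.2448 0.1765] frontR [0.4445 0.2969 0.1746]
collar [0.4873 0.2586 0.169 ] [0.489  0.2784 0.1679]
bar 0.17 [0.4854 0.1927 0.17  ] [0.4945 0.3318 0.17  ] 86.28020948762021
 case 0.17 [0.4424 0.2439 0.17  ] [0.4464 0.2974 0.17  ] [0.4679 0.242  0.17  ] [0.472  0.2955 0.17  ]
bar 0.175 [0.4827 0.1941 0.175 ] [0.4915 0.3307 0.175 ] 86.28020948762023
 case 0.175 [0.4404 0.2444 0.175 ] [0.4443 0.2969 0.175 ] [0.4655 0.2425 0.175 ] [0.4695 0.2951 0.175 ]
bar 0.18 [0.4799 0.1955 0.18  ] [0.4886 0.3296 0.18  ] 86.28020948762021
 case 0.18 [0.4384 0.2448 0.18  ] [0.4422 0.2964 0.18  ] [0.463  0.2429 0.18  ] [0.467  0.2946 0.18  ]
```

```bash
python3 -c "
from h import *
delta([0.4527,0.27,0.20],86)"; python3 -m pendant '[[[0.15,0,0.02],0],[[0.2,0,0.02],0],[[0.15,0.1,0],-0.002],[[0,0.15,0],0],[[0,0.15,0],0],[[0,0.15,0],0],[[0,0.15,0],0],[[0,0.15,0],0],[[0,0.15,0],0],[[0,0.15,0],0],[[0,0.1,0],0],[[0,0.05,0],0],[[0,0,0],0]]'; python3 -c "
from h import *
delta([0.4527,0.27,0.165],86);st()"
```

```text
t=30.1 tcp=[0.411  0.265  0.3244] jaw=85.43 shift_norm=[0.5703 1.6532 0.0782] roll_total=-0.57deg norm=-0.0016
time_s: 31.2
tcp_pos: [0.4488, 0.2684, 0.2205]
orientation: [-1.547, 0.056, -0.044]
force: [-0.1, -0.3, 0.1]
grip_width: 0.0684
t=31.2 tcp=[0.4488 0.2684 0.2205] jaw=86.31 shift_norm=[0.0564 0.7403 0.0074] roll_total=0.31deg norm=0.0009
R
 [[ 0.9979 -0.0071  0.0643]
 [-0.0641  0.0234  0.9977]
 [-0.0086 -0.9997  0.0229]] tcp [0.4488 0.2684 0.2205] F [-0.1392 -0.2676  0.1016] w 0.06843290430744652 t 31.2 q [ 0.4248 -0.0685  1.7458  0.0244  1.4611 -1.0844]
```

```bash
python3 -m pendant '[[[0.06,0.1,0],0],[[0,0.1,0],0],[[0,0.1,0],0],[[0,0.1,0],0],[[0,0.1,0],0],[[0,0.1,0],0],[[0,0.05,0],0],[[0,0.03,0],0],[[0,0,0],0],[[0,0,0],0]]'; python3 -c "
from h import *
delta([0.4527,0.27,0.165],86);st();snap('wrist','w10');snap('side','s10')"
```

```text
time_s: 32.03
tcp_pos: [0.4544, 0.2697, 0.1651]
orientation: [-1.546, 0.055, -0.046]
force: [0.6, -0.6, 0.9]
grip_width: 0.0685
t=32.0 tcp=[0.4544 0.2697 0.1651] jaw=86.31 shift_norm=[-0.0222  0.0019  0.002 ] roll_total=0.31deg norm=0.0009
R
 [[ 0.9979 -0.0052  0.0644]
 [-0.0643  0.0242  0.9976]
 [-0.0067 -0.9997  0.0238]] tcp [0.4544 0.2697 0.1651] F [ 0.6084 -0.6094  0.8688] w 0.06849201347387048 t 32.0333 q [ 0.4228 -0.0134  1.7956  0.0247  1.3542 -1.0889]
```

View pics/w10.png

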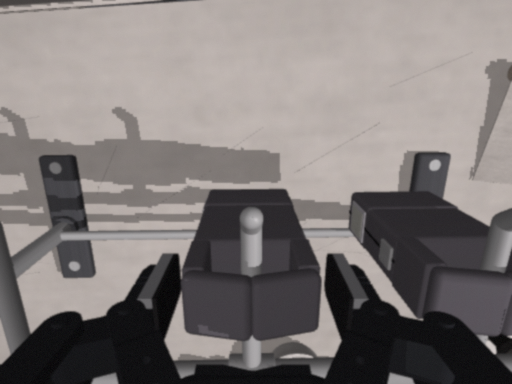

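```bash
python3 -m pendant '[[[0,0,0],0],[[0,0,0],0],[[0,0,0],0],[[0,0,0],0],[[0,0,0],0]]' 0 40; python3 -c "
from h import *
st();snap('wrist','w11')"
```

```text
time_s: 32.55
tcp_pos: [0.455, 0.27, 0.1665]
orientation: [-1.545, 0.054, -0.047]
force: [0.1, 0.3, -2.5]
grip_width: 0.0532
R
 [[ 0.9979 -0.0033  0.0643]
 [-0.0642  0.025   0.9976]
 [-0.0049 -0.9997  0.0247]] tcp [0.455  0.27   0.1665] F [ 0.0898  0.2805 -2.4807] w 0.05317412103553291 t 32.55 q [ 0.4228 -0.0148  1.7944  0.0247  1.3547 -1.0889]
```

View pics/w11.png

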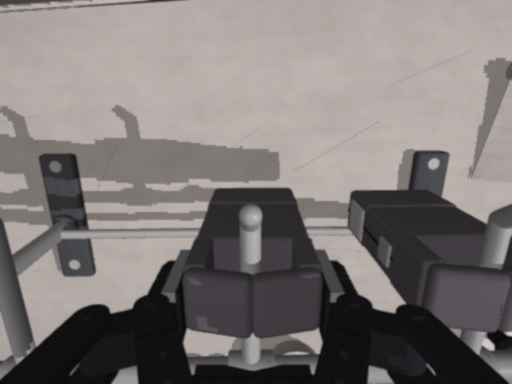

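```bash
python3 -m pendant '[[[0,-0.05,0],0],[[0,-0.06,0],0],[[0,-0.04,0],0],[[0,0,0],0],[[0,0,0],0]]'; python3 -c "
from h import *
st()"
```

```text
time_s: 33.02
tcp_pos: [0.4549, 0.2696, 0.1789]
orientation: [-1.545, 0.054, -0.047]
force: [0.5, -0.6, -1.6]
grip_width: 0.0532
R
 [[ 0.9979 -0.0036  0.0643]
 [-0.0642  0.0249  0.9976]
 [-0.0052 -0.9997  0.0246]] tcp [0.4549 0.2696 0.1789] F [ 0.4797 -0.5513 -1.5679] w 0.05320624782758954 t 33.0167 q [ 0.4222 -0.0259  1.7819  0.0246  1.3787 -1.0889]
```

```bash
python3 -m pendant '[[[-0.05,0,0],0],[[-0.08,0,0],0],[[-0.1,0,0],0],[[-0.1,0,0],0],[[-0.1,0,0],0]]'; python3 -c "
from h import *
st()"
```

```text
time_s: 33.43
tcp_pos: [0.4206, 0.2716, 0.1789]
orientation: [-1.545, 0.055, -0.048]
force: [0.1, -0.1, -1.8]
grip_width: 0.0534
R
 [[ 0.9979 -0.0036  0.0654]
 [-0.0653  0.0248  0.9976]
 [-0.0052 -0.9997  0.0245]] tcp [0.4206 0.2716 0.1789] F [ 0.0759 -0.142  -1.7953] w 0.053413447780090204 t 33.4333 q [ 0.4544 -0.1049  1.8574  0.0243  1.3815 -1.0555]
```

```bash
python3 -m pendant '[[[-0.1,0,0],0],[[-0.1,0,0],0],[[-0.1,0,0],0],[[-0.1,0,0],0],[[-0.1,0,0],0],[[-0.05,0,0],0],[[0,0,0],0]]'; python3 -c "
from h import *
st()
snap('wrist','w12')"
```

```text
time_s: 34.02
tcp_pos: [0.372, 0.2748, 0.1788]
orientation: [-1.545, 0.054, -0.045]
force: [0.5, 0.4, -1.6]
grip_width: 0.0532
R
 [[ 0.998  -0.0045  0.0634]
 [-0.0632  0.0249  0.9977]
 [-0.0061 -0.9997  0.0246]] tcp [0.372  0.2748 0.1788] F [ 0.515   0.4328 -1.6412] w 0.053209164970981035 t 34.0167 q [ 0.5073 -0.2163  1.9566  0.0243  1.3932 -1.0043]
```

View pics/w12.png

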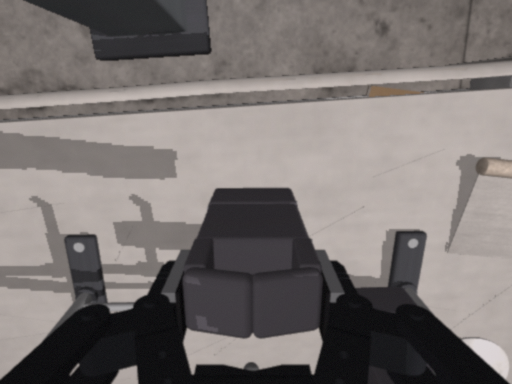

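```bash
python3 - <<'E'
from h import *
c=lc("w12");o,p,R=pose()
# in tool frame: front face at tool x=-0.013/-0.014 ; ray
for n,v,xo in(("bot",188.5,-.014),("step",207,-.014),("slotlip",239,-.013),("topfront",270,-.013)):
    O,d=ray(c,253,v);O=R.T@(O-p);d=R.T@d;s=(xo-O[0])/d[0];print(n,(O+s*d))
E
```

```text
bot [-0.014   0.1007  0.0004]
step [-0.014   0.062   0.0004]
slotlip [-0.013   0.0197  0.0003]
topfront [-0.013  -0.0087  0.0003]
```

```bash
python3 -m pendant '[[[0,-0.15,0],0],[[0,-0.2,0],0],[[0,-0.2,0],0],[[0,-0.2,0],0],[[0,-0.2,0],0],[[0,-0.2,0],0],[[0,-0.15,0],0],[[0,0,0],0]]'; python3 -m pendant '[[[0,0,0],0.01],[[0,0,0],0.015],[[0,0,0],0.018],[[0,0,0],0.018],[[0,0,0],0.018],[[0,0,0],0.018],[[0,0,0],0.018],[[0,0,0],0.018],[[0,0,0],0.018],[[0,0,0],0.018],[[0,0,0],0.018],[[0,0,0],0.018],[[0,0,0],0.018],[[0,0,0],0.018],[[0,0,0],0.018],[[0,0,0],0.01],[[0,0,0],0]]'; python3 -c "
from h import *
st();delta([*t2w(0,.010),.28],-10)"
```

```text
time_s: 34.73
tcp_pos: [0.3747, 0.2715, 0.2858]
orientation: [-1.545, 0.054, -0.048]
force: [1.0, 0.3, -1.9]
grip_width: 0.0531
time_s: 36.15
tcp_pos: [0.3758, 0.2695, 0.2795]
orientation: [-1.062, 1.426, -1.388]
force: [-0.1, -0.6, -1.5]
grip_width: 0.0536
R
 [[-0.2703 -0.0095  0.9627]
 [-0.9626  0.0201 -0.2701]
 [-0.0168 -0.9998 -0.0146]] tcp [0.3758 0.2695 0.2795] F [-0.0748 -0.582  -1.4576] w 0.05356396590958958 t 36.15 q [ 0.4945 -0.264   1.8125  0.0222  1.592   0.7686]
t=36.1 tcp=[0.3758 0.2695 0.2795] jaw=-15.67 shift_norm=[ 5.7853 -0.1515  3.2309] roll_total=-5.67deg norm=-0.0158
```

```bash
python3 -m pendant '[[[0.1,-0.02,0.05],0],[[0.2,0,0.11],0],[[0.3,0,0.17],0],[[0.3,0,0.17],0],[[0.3,0,0.17],0],[[0.3,0,0.17],0],[[0.3,0,0.17],0],[[0.3,0,0.17],0],[[0.3,0,0.17],0],[[0.3,0,0.17],0],[[0.3,0,0.17],0],[[0.3,0,0.17],0],[[0.3,0,0.17],0],[[0.3,0,0.17],0],[[0.3,0,0.17],0],[[0.3,0,0.17],0],[[0.3,0,0.17],0],[[0.3,0,0.17],0],[[0.2,0,0.1],0],[[0.1,0,0.05],0]]';python3 -c "
from h import *
st();delta([*t2w(0,.010),.28],-10)"
```

```text
time_s: 37.82
tcp_pos: [0.4974, -0.2087, 0.2679]
orientation: [-1.098, 1.384, -1.344]
force: [-0.1, 0.9, -1.4]
grip_width: 0.0532
R
 [[-0.2119 -0.0126  0.9772]
 [-0.9772  0.0193 -0.2116]
 [-0.0162 -0.9997 -0.0164]] tcp [ 0.4974 -0.2087  0.2679] F [-0.1088  0.8993 -1.413 ] w 0.05322460793557113 t 37.8167 q [-0.4995 -0.0225  1.6149  0.0109  1.5695 -0.2862]
t=37.8 tcp=[ 0.4974 -0.2087  0.2679] jaw=-12.22 shift_norm=[ 0.0789 -0.162  -0.0596] roll_total=-2.22deg norm=-0.0062
```

```bash
python3 -m pendant '[[[0,0,0],-0.006],[[0,0,0],0],[[0,0,0],0]]';python3 -c "
from h import *
delta([*t2w(0.0005,.008),.25],-10);snap('wrist','w13');snap('side','s13');snap('top','t13')
s=cv2.imread('pics/s13.png');cv2.imwrite('pics/s13z.png',cv2.resize(s[120:290,150:370],None,fx=3.5,fy=3.5,interpolation=2))"
```

```text
time_s: 38.07
tcp_pos: [0.4962, -0.2118, 0.2669]
orientation: [-1.12, 1.357, -1.314]
force: [0.3, 0.3, -1.5]
grip_width: 0.053
t=38.1 tcp=[ 0.4962 -0.2118  0.2669] jaw=-9.97 shift_norm=[ 0.0667  0.2248 -0.0413] roll_total=0.03deg norm=0.0001
```

View pics/w13.png

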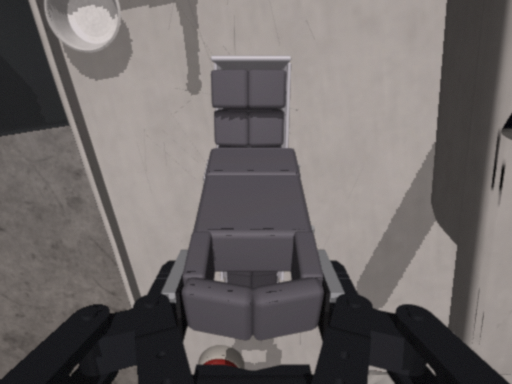

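View pics/s13z.png

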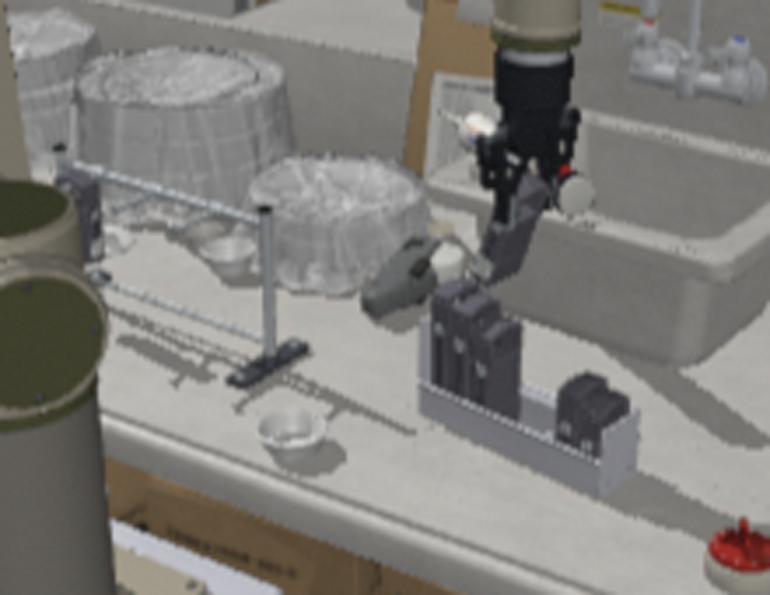

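In the pads the held case has pivoted about 25°, with its bottom towards tray +y. I'll ease the grip to 20 N so gravity can swing it upright.

```bash
python3 -m pendant '[[[0,0,0],0],[[0,0,0],0],[[0,0,0],0],[[0,0,0],0]]' - 20;python3 -c "
from h import *
st();snap('wrist','w14');snap('side','s14')
s=cv2.imread('pics/s14.png');w=cv2.imread('pics/w14.png');cv2.imwrite('pics/s14z.png',np.hstack([cv2.resize(s[120:290,250:370],None,fx=2.26,fy=2.26,interpolation=2),w]))"
```

```text
time_s: 38.55
tcp_pos: [0.4966, -0.2095, 0.2677]
orientation: [-1.12, 1.354, -1.314]
force: [-0.3, -0.1, -1.8]
grip_width: 0.0533
R
 [[-0.171  -0.0133  0.9852]
 [-0.9851  0.0195 -0.1707]
 [-0.0169 -0.9997 -0.0164]] tcp [ 0.4966 -0.2095  0.2677] F [-0.272  -0.1386 -1.7766] w 0.05326840728850616 t 38.55 q [-0.5012 -0.0229  1.6155  0.0107  1.57   -0.3296]
```

View pics/s14z.png

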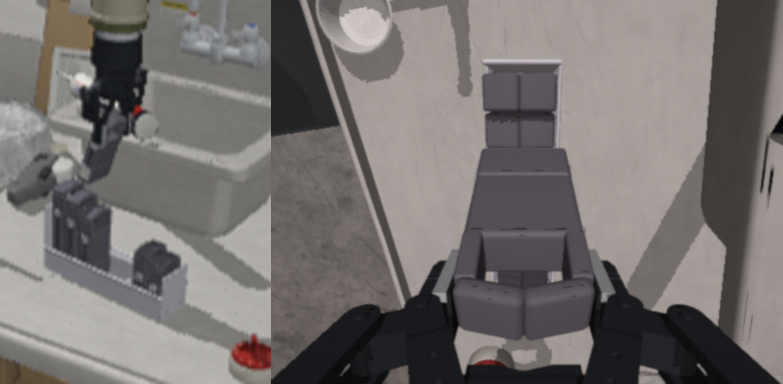

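```bash
cat >> h.py <<'E'
def ang(c,v,below=.1045):
    """case tilt in grip: v of bottom camera-side (tool -x) edge; +ve = bottom towards tool -x"""
    o,p,R=pose();best=None
    for t in np.radians(np.arange(-15,45,.25)):
        q=np.array([-.014*np.cos(t)-below*np.sin(t), below*np.cos(t)-.014*np.sin(t),0])
        e=abs(proj(c,p+R@q)[1]-v)
        if best is None or e<best[0]: best=(e,np.degrees(t))
    return best
E
python3 -c "
from h import *
print(ang(lc('w14'),149))"
python3 -m pendant '[[[-0.2,-0.1,0],0],[[-0.5,0,0],0],[[-0.5,0,0],0],[[-0.4,0,0],0],[[-0.3,0,0],0],[[-0.2,0,0],0],[[-0.1,0,0],0],[[0,0,0],0]]' - 20
python3 -c "
from h import *
st();snap('wrist','w15')"
```

```text
(np.float64(0.024127600377426006), np.float64(16.25))
time_s: 39.32
tcp_pos: [0.5258, -0.0415, 0.2783]
orientation: [-1.118, 1.357, -1.317]
force: [0.2, -0.0, -1.0]
grip_width: 0.0534
R
 [[-0.1747 -0.0127  0.9845]
 [-0.9845  0.0192 -0.1745]
 [-0.0167 -0.9997 -0.0158]] tcp [ 0.5258 -0.0415  0.2783] F [ 0.243  -0.0107 -0.9595] w 0.05339515589842092 t 39.3167 q [-0.1869 -0.0634  1.6357  0.0165  1.5853 -0.0112]
```

View pics/w15.png

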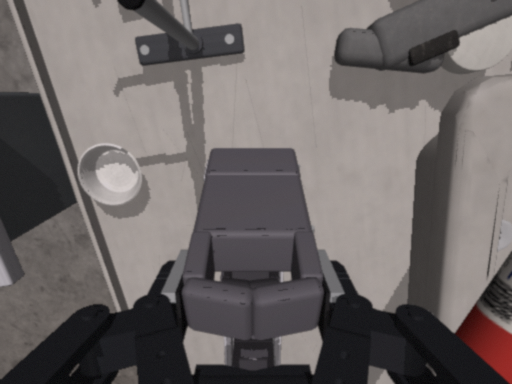

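```bash
python3 -c "
from h import *
delta([*t2w(0.0005,-.028),.27],-10)"; python3 -m pendant '[[[0.1,0,0],0],[[0.2,0,0],0],[[0.3,0,0],0],[[0.3,0,0],0],[[0.3,0,0],0],[[0.3,0,0],0],[[0.3,0,0],0],[[0.3,0,0],0],[[0.3,0,-0.05],0],[[0.2,0,-0.05],0],[[0.1,0,-0.05],0],[[0,0,0],0],[[0,0,0],0]]'; python3 -c "
from h import *
delta([*t2w(0.0005,-.028),.19],-10);st()"
```

```text
t=39.4 tcp=[ 0.5257 -0.0423  0.2783] jaw=-10.07 shift_norm=[ 2.8384  0.0646 -0.0356] roll_total=-0.07deg norm=-0.0002
time_s: 40.45
tcp_pos: [0.4672, -0.269, 0.2741]
orientation: [-1.116, 1.369, -1.333]
force: [-0.2, 0.6, -1.6]
grip_width: 0.0533
t=40.5 tcp=[ 0.4672 -0.269   0.2741] jaw=-11.07 shift_norm=[-0.2669  1.1201  0.2191] roll_total=-1.07deg norm=-0.0030
R
 [[-0.1923 -0.0165  0.9812]
 [-0.9813  0.0137 -0.1921]
 [-0.0102 -0.9998 -0.0188]] tcp [ 0.4672 -0.269   0.2741] F [-0.2121  0.6445 -1.649 ] w 0.05326262333309596 t 40.45 q [-0.6185 -0.0238  1.6048  0.0015  1.5819 -0.4251]
```

```bash
python3 -m pendant '[[[-0.13,0.1,0.1],-0.003],[[-0.12,0.1,0.1],0],[[0,0.15,0],0],[[0,0.15,0],0],[[0,0.15,0],0],[[0,0.15,0],0],[[0,0.1,0],0],[[0,0.1,0],0],[[0,0,0],0],[[0,0,0],0]]'; python3 -c "
from h import *
delta([*t2w(0.001,-.028),.115],-10);st();print(w2t(pose()[1]))
snap('wrist','w16')"
```

```text
time_s: 41.28
tcp_pos: [0.4853, -0.246, 0.1884]
orientation: [-1.13, 1.356, -1.31]
force: [-0.7, -0.6, -1.1]
grip_width: 0.0536
t=41.3 tcp=[ 0.4853 -0.246   0.1884] jaw=-9.64 shift_norm=[0.0817 0.9767 0.0471] roll_total=0.36deg norm=0.0010
R
 [[-0.1677 -0.0203  0.9856]
 [-0.9857  0.0168 -0.1674]
 [-0.0132 -0.9997 -0.0229]] tcp [ 0.4853 -0.246   0.1884] F [-0.7349 -0.5944 -1.1303] w 0.053552283784625586 t 41.2833 q [-0.5656  0.0411  1.6969  0.0034  1.4298 -0.3977]
[-0.0009 -0.0229]
```

View pics/w16.png

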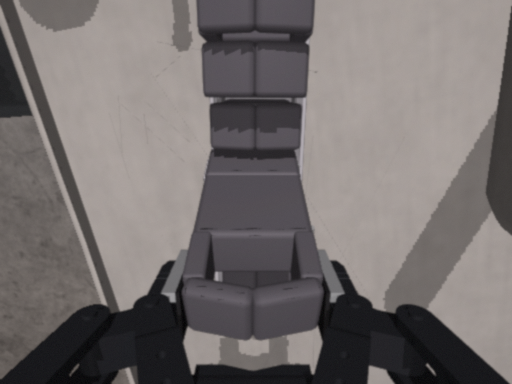

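```bash
python3 -m pendant '[[[0.04,0.1,0.05],0],[[0.04,0.1,0.02],0],[[0,0.1,0],0],[[0,0.1,0],0],[[0,0.1,0],0],[[0,0.1,0],0],[[0,0.1,0],0],[[0,0.1,0],0],[[0,0.05,0],0],[[0,0,0],0]]'; python3 -c "
from h import *
delta([*t2w(0.001,-.028),.115],-10);st();print(w2t(pose()[1]))
"
```

```text
time_s: 42.17
tcp_pos: [0.4885, -0.2537, 0.1192]
orientation: [-1.129, 1.355, -1.313]
force: [-0.1, -0.4, -1.0]
grip_width: 0.0534
t=42.2 tcp=[ 0.4885 -0.2537  0.1192] jaw=-9.71 shift_norm=[-0.0239  0.0565 -0.0342] roll_total=0.29deg norm=0.0008
R
 [[-0.1689 -0.0193  0.9854]
 [-0.9856  0.0155 -0.1686]
 [-0.012  -0.9997 -0.0216]] tcp [ 0.4885 -0.2537  0.1192] F [-0.0867 -0.383  -0.9624] w 0.0533872827334863 t 42.1667 q [-0.5737  0.1217  1.7436  0.0026  1.3008 -0.4048]
[ 0.0037 -0.0298]
```

```bash
python3 -m pendant '[[[-0.05,0.02,-0.02],0],[[-0.06,0.01,0],0],[[-0.06,0,0],0],[[-0.06,0,0],0],[[-0.06,0,0],0],[[-0.06,0,0],0]]'; python3 -c "
from h import *
st();print(w2t(pose()[1]))
c,_=snap('wrist','w17')
"
```

```text
time_s: 42.67
tcp_pos: [0.4926, -0.2271, 0.1185]
orientation: [-1.129, 1.352, -1.318]
force: [-1.4, -3.6, -1.0]
grip_width: 0.0537
R
 [[-0.1697 -0.0166  0.9854]
 [-0.9855  0.0117 -0.1695]
 [-0.0087 -0.9998 -0.0183]] tcp [ 0.4926 -0.2271  0.1185] F [-1.4433 -3.6028 -1.0434] w 0.05365934868147123 t 42.6667 q [-0.5276  0.0976  1.7709  0.0018  1.2933 -0.3577]
[ 0.003 -0.003]
```

View pics/w17.png

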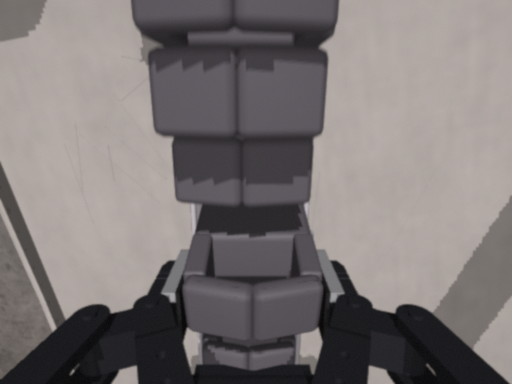

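```bash
python3 -m pendant '[[[-0.06,0,0],0],[[-0.06,0,0],0],[[-0.05,0,0],0],[[-0.05,0,0],0]]'; python3 -c "
from h import *
st();print(w2t(pose()[1]))
c,_=snap('wrist','w18')
"
```

```text
time_s: 43.05
tcp_pos: [0.4965, -0.2094, 0.1198]
orientation: [-1.129, 1.349, -1.319]
force: [-0.9, -3.2, -1.5]
grip_width: 0.0531
R
 [[-0.1694 -0.0147  0.9854]
 [-0.9855  0.0102 -0.1693]
 [-0.0075 -0.9998 -0.0162]] tcp [ 0.4965 -0.2094  0.1198] F [-0.8684 -3.2265 -1.4566] w 0.05305212192737906 t 43.05 q [-0.4956  0.0844  1.7824  0.002   1.2927 -0.3259]
[0.0037 0.0151]
```

View pics/w18.png

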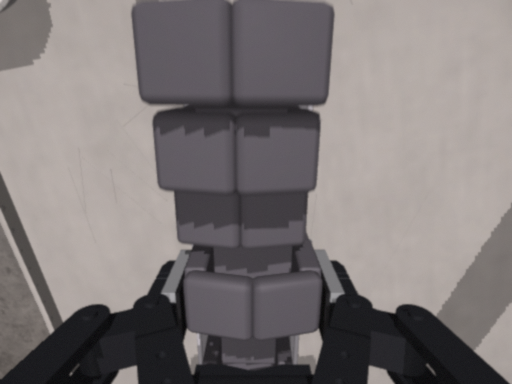

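```bash
cat >> h.py <<'E'
def ye(f,u,v,z): return w2t(onz(lc(f),u,v,z))
E
python3 -c "
from h import *
print('5',ye('w18',240,246,.130),'7',ye('w18',237,192,.148),'8',ye('w18',233,104,.157),'4top back edge?',ye('w18',253,272,.133))
"; python3 -m pendant '[[[-0.05,0,0],0],[[-0.05,0,0],0],[[0,0,0],0]]'; python3 -c "
from h import *
st();print(w2t(pose()[1]))
c,_=snap('wrist','w19')
"
```

```text
5 [-0.0014  0.0387] 7 [-0.0012  0.066 ] 8 [-0.0015  0.0924] 4top back edge? [0.0037 0.0291]
time_s: 43.35
tcp_pos: [0.498, -0.2007, 0.1199]
orientation: [-1.129, 1.349, -1.319]
force: [-0.5, -2.6, -1.4]
grip_width: 0.0535
R
 [[-0.169  -0.0148  0.9855]
 [-0.9856  0.0101 -0.1689]
 [-0.0075 -0.9998 -0.0163]] tcp [ 0.498  -0.2007  0.1199] F [-0.4697 -2.5613 -1.4117] w 0.05352901354055174 t 43.35 q [-0.48    0.0792  1.7878  0.0022  1.2925 -0.3108]
[0.0036 0.024 ]
```

View pics/w19.png

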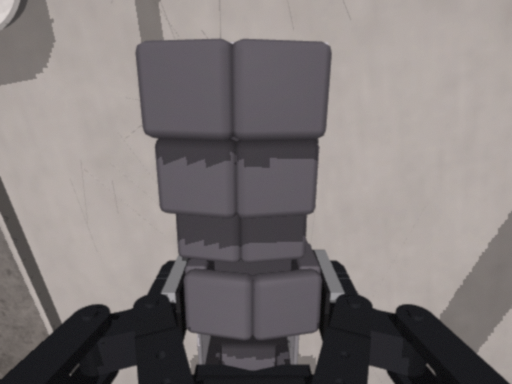

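```bash
python3 -m pendant '[[[0.015,0.03,-0.02],0],[[0,0.03,0],0],[[0,0.03,0],0],[[0,0.03,0],0]]'; python3 -c "
from h import *
st();print(w2t(pose()[1]))
"
```

```text
time_s: 43.73
tcp_pos: [0.4961, -0.2011, 0.1102]
orientation: [-1.128, 1.349, -1.318]
force: [0.2, -1.6, -2.2]
grip_width: 0.0532
R
 [[-0.1688 -0.0144  0.9855]
 [-0.9856  0.0115 -0.1687]
 [-0.0089 -0.9998 -0.0161]] tcp [ 0.4961 -0.2011  0.1102] F [ 0.185  -1.6492 -2.1794] w 0.05316166184067639 t 43.7333 q [-0.4832  0.0864  1.7991  0.0036  1.2742 -0.3147]
[0.0019 0.0232]
```

```bash
python3 -m pendant '[[[0,0.03,0],0],[[0,0.03,0],0]]'; python3 -m pendant '[[[0,0.02,0],0],[[0,0.02,0],0],[[0,0,0],0]]'; python3 -c "
from h import *
st();print(w2t(pose()[1]))
c,_=snap('side','s20');cv2.imwrite('pics/s20z.png',cv2.resize(_[120:290,230:370],None,fx=3.5,fy=3.5,interpolation=2))
"
```

```text
time_s: 43.9
tcp_pos: [0.4958, -0.2014, 0.105]
orientation: [-1.128, 1.35, -1.318]
force: [-1.8, -2.3, -0.7]
grip_width: 0.0534
time_s: 44.15
tcp_pos: [0.4953, -0.2016, 0.1008]
orientation: [-1.129, 1.351, -1.318]
force: [-0.6, -2.1, -1.0]
grip_width: 0.0536
R
 [[-0.1696 -0.0157  0.9854]
 [-0.9855  0.0115 -0.1695]
 [-0.0087 -0.9998 -0.0174]] tcp [ 0.4953 -0.2016  0.1008] F [-0.5814 -2.1477 -0.9827] w 0.05355478277315926 t 44.15 q [-0.4842  0.0975  1.806   0.003   1.2574 -0.3148]
[0.0012 0.0227]
```

View pics/s20z.png

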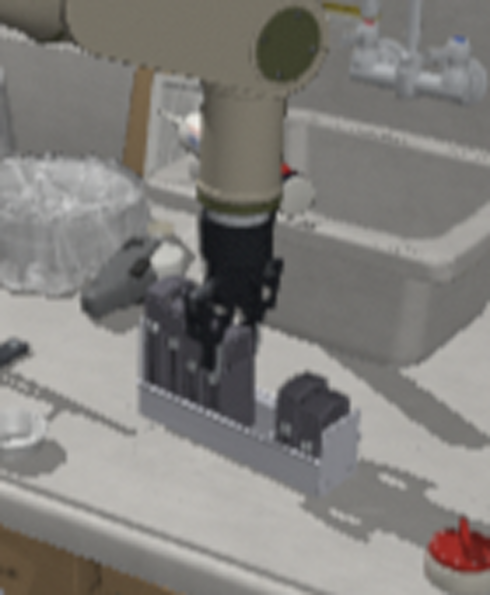

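```bash
python3 -m pendant '[[[0,0.02,0],0],[[0,0.01,0],0],[[0,0,0],0]]'; python3 -c "
from h import *
st()
c,_=snap('wrist','w21')
"
```

```text
time_s: 44.45
tcp_pos: [0.4955, -0.2017, 0.0987]
orientation: [-1.128, 1.351, -1.318]
force: [-0.5, -2.4, -2.3]
grip_width: 0.0535
R
 [[-0.1696 -0.0153  0.9854]
 [-0.9855  0.0112 -0.1695]
 [-0.0085 -0.9998 -0.017 ]] tcp [ 0.4955 -0.2017  0.0987] F [-0.5143 -2.4224 -2.3435] w 0.05346425052657601 t 44.45 q [-0.4842  0.1001  1.8073  0.0029  1.2531 -0.3148]
```

View pics/w21.png

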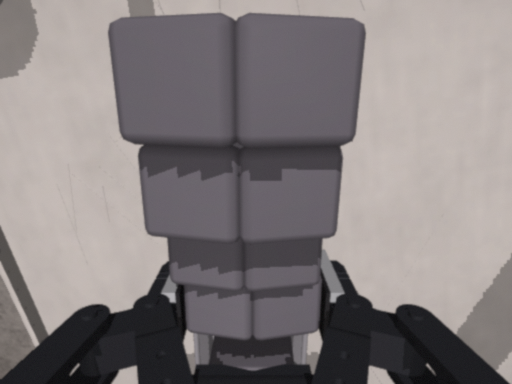

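```bash
python3 -c "
from h import *
im=cv2.imread('pics/w21.png');cv2.imwrite('pics/w21z.png',cv2.resize(im[130:370,90:380],None,fx=2.7,fy=2.4,interpolation=2))
c,_=snap('top','t21');cv2.imwrite('pics/t21z.png',cv2.resize(_[170:230,260:350],None,fx=8,fy=8,interpolation=2))
"
```

```text
(no output)
```

View pics/w21z.png

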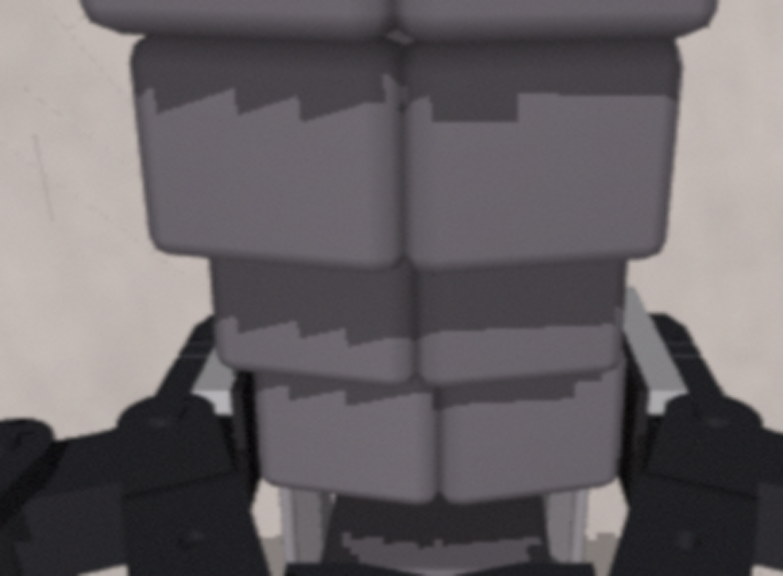

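```bash
python3 -c "
from h import *
c=lc('w21')
g=lambda x,y,z:w2t(onz(c,90+x/2.7,130+y/2.4,z))
for n,l,r_,y,zs in(('7',150,665,245,[.148]),('5',218,618,360,[.130]),('held',268,615,480,[.106,.109,.112,.115,.118,.121,.124])):
  for z in zs:
    a,b=g(l,y,z),g(r_,y,z);print(n,z,'w',b[0]-a[0],'y',a[1],b[1])
"
```

```text
7 0.148 w 0.047752668191535404 y 0.06904667521647653 0.06965762491296024
5 0.13 w 0.048367193573528214 y 0.04393331692909774 0.04470186073405756
held 0.106 w 0.0557578237935736 y 0.003895620712688494 0.004981883789846868
held 0.109 w 0.05432679716149839 y 0.006432906010862023 0.00749129010553703
held 0.112 w 0.05289577052942303 y 0.00897019130903556 0.010000696421227116
held 0.115 w 0.051464743897347814 y 0.011507476607209088 0.01251010273691728
held 0.118 w 0.050033717265272504 y 0.014044761905382588 0.015019509052607365
held 0.121 w 0.048602690633197235 y 0.016582047203556126 0.017528915368297527
held 0.124 w 0.047171664001121924 y 0.01911933250172963 0.020038321683987614
```

```bash
python3 -m pendant '[[[0,0,0],0],[[0,0,0],0],[[0,0,0],0],[[0,0,0],0],[[0,-0.1,0],0],[[0,-0.15,0],0],[[0,-0.2,0],0],[[0,-0.2,0],0],[[0,-0.2,0],0],[[0,-0.2,0],0],[[0,-0.2,0],0],[[0,-0.2,0],0],[[0,-0.15,0],0],[[0,0,0],0],[[0,0,0],0]]' 0.8 40;python3 -c "
from h import *
st();
c,im=snap('wrist','w22')"
```

```text
time_s: 45.8
tcp_pos: [0.4989, -0.2015, 0.2354]
orientation: [-1.123, 1.345, -1.32]
force: [-0.5, 0.6, -0.4]
grip_width: 0.0681
R
 [[-0.1683 -0.0082  0.9857]
 [-0.9857  0.0118 -0.1682]
 [-0.0103 -0.9999 -0.01  ]] tcp [ 0.4989 -0.2015  0.2354] F [-0.4995  0.6349 -0.4119] w 0.0680733623090561 t 45.8 q [-0.4834 -0.0185  1.6699  0.0067  1.5029 -0.3148]
```

View pics/w22.png

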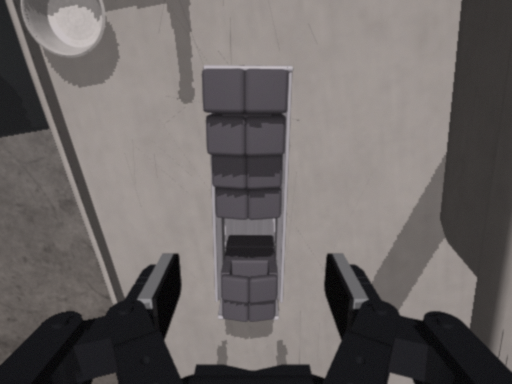

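```bash
python3 -c "
from h import *
im=cv2.imread('pics/w22.png');cv2.imwrite('pics/w22z.png',cv2.resize(im[60:330,190:310],None,fx=4,fy=2.2,interpolation=2))
print('4 near',ye('w22',249,218,.121),'5 near',ye('w22',248,187,.13),'2 far/near',ye('w22',250,276,.103),ye('w22',250,303,.103),'1 near',ye('w22',250,319,.094))
"
```

```text
4 near [0.0007 0.0095] 5 near [0.     0.0374] 2 far/near [ 0.0014 -0.0533] [ 0.0015 -0.0817] 1 near [ 0.0015 -0.1064]
```

View pics/w22z.png

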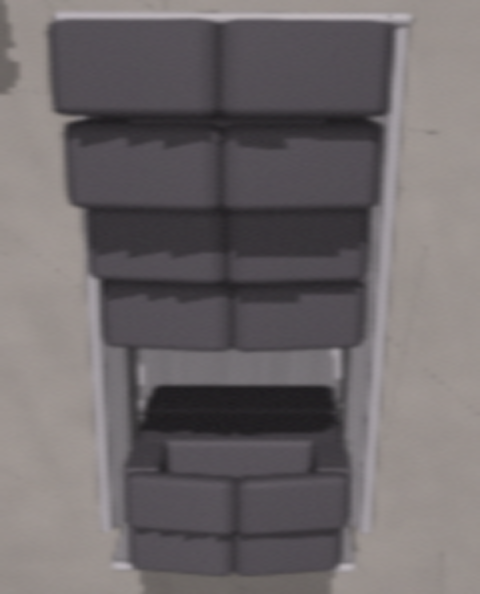

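```bash
python3 -c "
from h import *
delta([0.40,0.365,0.30],86)"; python3 -m pendant '[[[-0.1,-0.1,-0.02],0],[[-0.2,-0.15,-0.05],0],[[-0.3,-0.15,-0.1],0],[[-0.35,-0.15,-0.13],0],[[-0.35,-0.1,-0.13],0],[[-0.35,-0.1,-0.13],0],[[-0.35,0,-0.13],0],[[-0.35,0,-0.13],0],[[-0.35,0,-0.13],0],[[-0.35,0,-0.13],0],[[-0.35,0,-0.13],0],[[-0.35,0,-0.13],0],[[-0.35,0,-0.13],0],[[-0.35,0,-0.13],0],[[-0.35,0,-0.13],0],[[-0.35,0,-0.13],0],[[-0.35,0,-0.13],0],[[-0.35,0,-0.13],0],[[-0.35,0,-0.13],0],[[-0.35,0,-0.13],0]]';python3 -c "
from h import *
delta([0.40,0.365,0.30],86);st()"
```

```text
t=45.9 tcp=[ 0.499  -0.2015  0.2354] jaw=-9.68 shift_norm=[-7.2321 -0.7622 -2.5805] roll_total=84.32deg norm=0.2342
time_s: 47.52
tcp_pos: [0.3889, 0.3386, 0.292]
orientation: [-1.141, 1.373, -1.311]
force: [1.6, -0.5, -0.7]
grip_width: 0.0681
t=47.5 tcp=[0.3889 0.3386 0.292 ] jaw=-10.09 shift_norm=[-0.3727 -0.1075  0.0792] roll_total=83.91deg norm=0.2331
R
 [[-0.1755 -0.0379  0.9837]
 [-0.9844  0.0142 -0.1751]
 [-0.0073 -0.9992 -0.0398]] tcp [0.3889 0.3386 0.292 ] F [ 1.627  -0.5363 -0.7311] w 0.06814030268954206 t 47.5167 q [ 0.5947 -0.0943  1.6406  0.033   1.6187  0.7722]
```

```bash
python3 -m pendant '[[[-0.2,0,0],0],[[-0.1,0,0],-0.0195],[[0,0,0],-0.0195],[[0,0,0],-0.0195],[[0,0,0],-0.0195],[[0,0,0],-0.0195],[[0,0,0],-0.0195],[[0,0,0],-0.0195],[[0,0,0],-0.0195],[[0,0,0],-0.0195],[[0,0,0],-0.0195],[[0,0,0],-0.0195],[[0,0,0],-0.0195],[[0,0,0],-0.0195],[[0,0,0],-0.015],[[0,0,0],0]]'; python3 -m pendant '[[[0,-0.1,0],0],[[0,-0.15,0],0],[[0,-0.15,0],0],[[0,-0.15,0],0],[[0,-0.15,0],0],[[0,-0.15,0],0],[[0,0,0],0]]' >/dev/null;python3 -c "
from h import *
delta([0.40,0.365,0.30],86);st()"
```

```text
time_s: 48.85
tcp_pos: [0.3748, 0.369, 0.2785]
orientation: [-1.573, 0.062, 0.043]
force: [0.2, -0.2, 0.0]
grip_width: 0.068
t=49.4 tcp=[0.3782 0.3694 0.3493] jaw=88.57 shift_norm=[ 0.3357  0.6361 -0.0482] roll_total=2.57deg norm=0.0071
R
 [[ 0.9974 -0.0676  0.0249]
 [-0.0252 -0.0027  0.9997]
 [-0.0675 -0.9977 -0.0044]] tcp [0.3782 0.3694 0.3493] F [0.378  0.7955 0.5817] w 0.06832706401843684 t 49.4333 q [ 0.651  -0.035   1.4818  0.0395  1.7502 -0.8887]
```

```bash
T='from h import *
o,p,R=pose();print(p,R[:,1],o["time_s"])'; python3 -m pendant '[[[0,0.5,0],0.007],[[0,0.5,0],0],[[0,-0.1,0],0],[[0,-0.1,0],0],[[0,-0.1,0],0],[[0,-0.1,0],0],[[0,-0.1,0],0],[[0,-0.1,0],0],[[0,-0.1,0],0],[[0,-0.1,0],0],[[0,0.5,0],0],[[0,0.5,0],0],[[0,-0.1,0],0],[[0,-0.1,0],0],[[0,-0.1,0],0],[[0,-0.1,0],0],[[0,-0.1,0],0],[[0,-0.1,0],0],[[0,-0.1,0],0],[[0,-0.1,0],0]]' >/dev/null; python3 -c "$T";python3 -m pendant '[[[0,0.5,0],0],[[0,0.5,0],0],[[0,-0.1,0],0],[[0,-0.1,0],0],[[0,-0.1,0],0],[[0,-0.1,0],0],[[0,-0.1,0],0],[[0,-0.1,0],0],[[0,-0.1,0],0],[[0,0,0],0]]' >/dev/null; python3 -c "$T"
```

```text
[0.3853 0.3744 0.3626] [-0.0332  0.0235 -0.9992] 51.1
[0.3893 0.3777 0.3657] [-0.0124  0.0394 -0.9991] 51.9333
```

```bash
T='from h import *
o,p,R=pose();print(p,R[:,1],o["time_s"])'; python3 -m pendant '[[[0.35,0,-0.35],0],[[0.35,0,-0.35],0],[[-0.07,0,0.07],0],[[-0.07,0,0.07],0],[[-0.07,0,0.07],0],[[-0.07,0,0.07],0],[[-0.07,0,0.07],0],[[-0.07,0,0.07],0],[[-0.07,0,0.07],0],[[-0.07,0,0.07],0],[[-0.07,0,0.07],0],[[-0.07,0,0.07],0],[[0,0,0],0]]' >/dev/null; python3 -c "$T"
```

```text
[0.3832 0.3855 0.37  ] [-0.0087  0.0435 -0.999 ] 53.0167
```

```bash
T='from h import *
o,p,R=pose();print(p,R[:,1],o["time_s"]);delta([.41,.365,.30],86)'; python3 -m pendant '[[[0,-0.5,0],0],[[0,-0.5,0],0],[[0,0.1,0],0],[[0,0.1,0],0],[[0,0.1,0],0],[[0,0.1,0],0],[[0,0.1,0],0],[[0,0.1,0],0],[[0,0.1,0],0],[[0,0.1,0],0],[[0,0.15,0],0],[[0,0.15,0],0],[[0,0.15,0],0],[[0,0.15,0],0],[[0,0.1,0],0],[[0,0,0],0]]' >/dev/null; python3 -c "$T"
```

```text
[0.3779 0.3845 0.3133] [-0.0222  0.0315 -0.9993] 54.35
t=54.4 tcp=[0.3779 0.3845 0.3133] jaw=86.35 shift_norm=[ 0.4481  0.1601 -0.2368] roll_total=0.35deg norm=0.0010
```

```bash
python3 -m pendant '[[[0.15,0.05,-0.1],0],[[0.2,0,-0.1],0],[[0.1,0,-0.04],0],[[0,0,0],0]]'; python3 - <<'E'
from h import *
st();c,im=snap('wrist','w23')
cv2.imwrite('pics/w23z.png',cv2.resize(im[200:384,150:350],None,fx=3,fy=3,interpolation=2))
E
```

```text
time_s: 54.68
tcp_pos: [0.4121, 0.3633, 0.3076]
orientation: [-1.539, 0.066, -0.03]
force: [0.3, 1.0, 0.3]
grip_width: 0.0682
R
 [[ 0.9979 -0.0218  0.0618]
 [-0.0611  0.0315  0.9976]
 [-0.0237 -0.9993  0.0301]] tcp [0.4121 0.3633 0.3076] F [0.3    0.9574 0.3071] w 0.06820609051616061 t 54.6833 q [ 0.605  -0.0274  1.5483  0.0383  1.6208 -0.9024]
```

View pics/w23z.png

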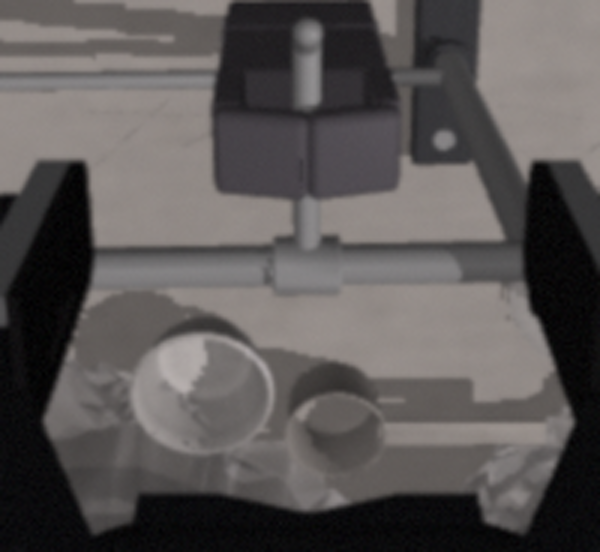

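```bash
python3 - <<'E'
from h import *
c=lc("w23")
P=lambda a,b,z:onz(c,150+a/3,200+b/3,z)
for z in(.175,.18):
    q=[P(*k,z) for k in((215,108),(398,104),(218,190),(396,187))];print(z,*q,"mean",np.mean(q,0))
delta([0.4605,0.3655,0.20],86)
E
```

```text
0.175 [0.4456 0.3389 0.175 ] [0.4483 0.3912 0.175 ] [0.4717 0.3374 0.175 ] [0.4748 0.3896 0.175 ] mean [0.4601 0.3643 0.175 ]
0.18 [0.4434 0.3394 0.18  ] [0.4461 0.3906 0.18  ] [0.469  0.3379 0.18  ] [0.472  0.3892 0.18  ] mean [0.4576 0.3643 0.18  ]
t=54.7 tcp=[0.4118 0.3636 0.3078] jaw=86.45 shift_norm=[0.681  1.4235 0.0218] roll_total=0.45deg norm=0.0013
```

```bash
python3 -m pendant '[[[0.15,0,0],0],[[0.2,0,0],0],[[0.2,0.1,0],0],[[0.1,0.15,0],0.001],[[0,0.15,0],0],[[0,0.15,0],0],[[0,0.15,0],0],[[0,0.15,0],0],[[0,0.15,0],0],[[0,0.15,0],0],[[0,0.1,0],0],[[0,0.05,0],0],[[0,0,0],0],[[0,0,0],0]]'; python3 -c "
from h import *
delta([0.459,0.3645,0.165],86.2);st()"
```

```text
time_s: 55.9
tcp_pos: [0.4581, 0.3658, 0.2001]
orientation: [-1.538, 0.07, -0.033]
force: [0.1, 0.2, 0.1]
grip_width: 0.0681
t=55.9 tcp=[0.4581 0.3658 0.2001] jaw=86.21 shift_norm=[ 0.0246  0.4671 -0.0311] roll_total=0.01deg norm=0.0000
R
 [[ 0.9976 -0.0226  0.0661]
 [-0.0653  0.033   0.9973]
 [-0.0248 -0.9992  0.0314]] tcp [0.4581 0.3658 0.2001] F [0.149  0.245  0.1221] w 0.0681307589433382 t 55.9 q [ 0.5627  0.1193  1.5928  0.0404  1.4312 -0.948 ]
```

```bash
python3 -m pendant '[[[0.03,0.1,-0.02],0],[[0,0.1,-0.01],0],[[0,0.1,0],0],[[0,0.08,0],0],[[0,0.03,0],0],[[0,0,0],0],[[0,0,0],0]]'; python3 -c "
from h import *
delta([0.459,0.3645,0.165],86.2);snap('wrist','w24')"
```

```text
time_s: 56.48
tcp_pos: [0.461, 0.3648, 0.168]
orientation: [-1.536, 0.068, -0.036]
force: [0.2, -0.5, -0.3]
grip_width: 0.068
t=56.5 tcp=[0.461  0.3648 0.168 ] jaw=86.19 shift_norm=[-0.0252  0.0403 -0.0066] roll_total=-0.01deg norm=-0.0000
```

View pics/w24.png

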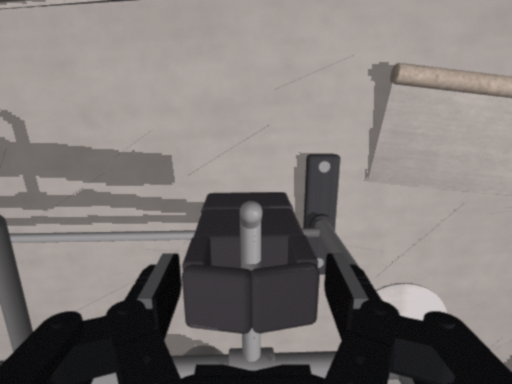

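```bash
python3 -m pendant '[[[-0.02,0.04,0],0],[[0,0,0],0]]';python3 -m pendant '[[[0,0,0],0],[[0,0,0],0],[[0,0,0],0],[[0,0,0],0],[[0,0,0],0],[[0,0,0],0]]' 0 100; python3 -c "
from h import *
st()"; python3 -m pendant '[[[0,-0.05,0],0],[[0,-0.06,0],0],[[0,-0.04,0],0],[[0,0,0],0],[[0,0,0],0]]'; python3 -c "
from h import *
st();snap('wrist','w25')"
```

```text
time_s: 56.7
tcp_pos: [0.4596, 0.3652, 0.1655]
orientation: [-1.535, 0.067, -0.036]
force: [0.0, 0.2, 0.4]
grip_width: 0.0683
time_s: 57.2
tcp_pos: [0.4598, 0.3654, 0.1661]
orientation: [-1.535, 0.066, -0.037]
force: [-0.3, 0.6, -0.2]
grip_width: 0.0528
R
 [[ 0.9976 -0.0179  0.0662]
 [-0.0655  0.0359  0.9972]
 [-0.0202 -0.9992  0.0346]] tcp [0.4598 0.3654 0.1661] F [-0.2519  0.5755 -0.214 ] w 0.052847816497225336 t 57.2 q [ 0.5606  0.1431  1.6304  0.0407  1.3643 -0.9526]
time_s: 57.62
tcp_pos: [0.4596, 0.3647, 0.178]
orientation: [-1.536, 0.067, -0.036]
force: [0.6, 0.4, -2.2]
grip_width: 0.0525
R
 [[ 0.9976 -0.019   0.0662]
 [-0.0656  0.0352  0.9972]
 [-0.0213 -0.9992  0.0339]] tcp [0.4596 0.3647 0.178 ] F [ 0.5813  0.3518 -2.1938] w 0.05246964959936077 t 57.6167 q [ 0.5597  0.1332  1.6189  0.0406  1.387  -0.9525]
```

View pics/w25.png

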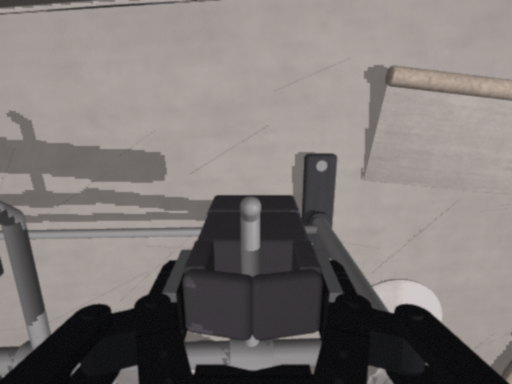

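```bash
python3 -m pendant '[[[-0.05,0.002,0],0],[[-0.08,0.002,0],0],[[-0.1,0.002,0],0],[[-0.1,0.002,0],0],[[-0.1,0.002,0],0],[[-0.1,0.002,0],0],[[-0.1,0.002,0],0],[[-0.1,0.002,0],0],[[-0.1,0.002,0],0],[[-0.1,0.002,0],0],[[-0.1,0.002,0],0],[[-0.06,0,0],0],[[-0.03,0,0],0],[[0,0,0],0]]'; python3 -c "
from h import *
st()
c,_=snap('wrist','w26')"
```

```text
time_s: 58.83
tcp_pos: [0.3648, 0.3709, 0.1776]
orientation: [-1.536, 0.067, -0.034]
force: [-0.3, -0.3, -1.6]
grip_width: 0.0527
R
 [[ 0.9977 -0.02    0.0648]
 [-0.0641  0.0351  0.9973]
 [-0.0223 -0.9992  0.0337]] tcp [0.3648 0.3709 0.1776] F [-0.2717 -0.3202 -1.5817] w 0.05272589066101116 t 58.8333 q [ 0.6683 -0.0493  1.8074  0.0407  1.3776 -0.8457]
```

View pics/w26.png

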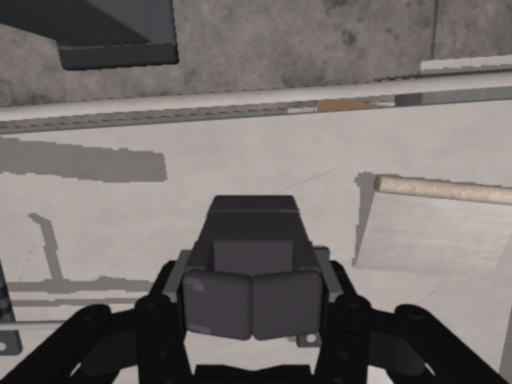

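```bash
python3 -m pendant '[[[0,-0.05,0],0],[[0,-0.1,0],0],[[0,-0.15,0],0],[[0,-0.15,0],0],[[0,-0.15,0],0],[[0,-0.15,0],0],[[0,-0.15,0],0],[[0,-0.15,0],0],[[0,-0.15,0],0],[[0,-0.1,0],0],[[0,-0.05,0],0],[[0,0,0],0]]'; python3 -m pendant '[[[0,0,0],0.008],[[0,0,0],0.014],[[0,0,0],0.018],[[0,0,0],0.018],[[0,0,0],0.018],[[0,0,0],0.018],[[0,0,0],0.018],[[0,0,0],0.018],[[0,0,0],0.018],[[0,0,0],0.018],[[0,0,0],0.018],[[0,0,0],0.018],[[0,0,0],0.018],[[0,0,0],0.018],[[0,0,0],0.016],[[0,0,0],0.01],[[0,0,0],0.005],[[0,0,0],0]]'; python3 -c "
from h import *
st();delta([*t2w(0,-.024),.28],-10)
c,_=snap('wrist','w27')"
```

```text
time_s: 59.88
tcp_pos: [0.3699, 0.3672, 0.2939]
orientation: [-1.532, 0.064, -0.04]
force: [0.6, -0.5, -2.3]
grip_width: 0.053
time_s: 61.38
tcp_pos: [0.3649, 0.3641, 0.2797]
orientation: [-1.08, 1.444, -1.374]
force: [-0.5, -0.2, -2.5]
grip_width: 0.0526
R
 [[-0.2686 -0.0331  0.9627]
 [-0.9631  0.0244 -0.2679]
 [-0.0146 -0.9992 -0.0384]] tcp [0.3649 0.3641 0.2797] F [-0.5329 -0.2055 -2.491 ] w 0.05257149228150608 t 61.3833 q [ 0.6581 -0.1039  1.6718  0.0395  1.5849  0.9301]
t=61.4 tcp=[0.3649 0.3641 0.2797] jaw=-15.55 shift_norm=[ 7.4179 -0.2563  3.7369] roll_total=-5.55deg norm=-0.0154
```

View pics/w27.png

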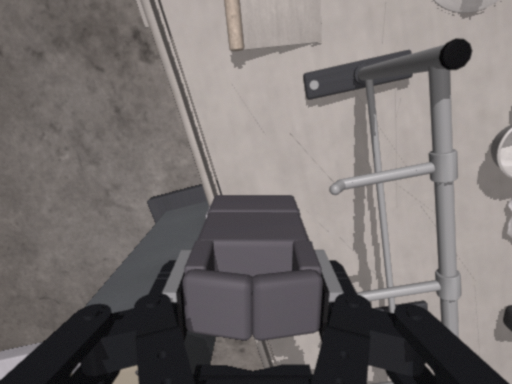

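```bash
python3 -m pendant '[[[0.05,-0.02,0.02],0],[[0.1,-0.02,0.05],0],[[0.15,-0.02,0.08],0],[[0.2,-0.02,0.1],0],[[0.25,-0.02,0.13],0],[[0.25,0,0.13],0],[[0.25,0,0.13],0],[[0.25,0,0.13],0],[[0.25,0,0.13],0],[[0.25,0,0.13],0],[[0.25,0,0.13],0],[[0.25,0,0.13],0],[[0.25,0,0.13],0],[[0.25,0,0.13],0],[[0.25,0,0.13],0],[[0.25,0,0.13],0],[[0.25,0,0.13],0],[[0.25,0,0.13],0],[[0.25,0,0.13],0],[[0.25,0,0.13],0]]'; python3 -c "
from h import *
st();delta([*t2w(0,-.024),.28],-10)"
```

```text
time_s: 63.1
tcp_pos: [0.4476, -0.0321, 0.2775]
orientation: [-1.094, 1.419, -1.358]
force: [0.8, 0.4, -2.6]
grip_width: 0.0528
R
 [[-0.2416 -0.0294  0.9699]
 [-0.9703  0.0213 -0.241 ]
 [-0.0136 -0.9993 -0.0336]] tcp [ 0.4476 -0.0321  0.2775] F [ 0.8429  0.3958 -2.6467] w 0.05281111300045464 t 63.1 q [-0.1976 -0.2685  1.82    0.0151  1.6231  0.0468]
t=63.1 tcp=[ 0.4476 -0.0321  0.2775] jaw=-13.96 shift_norm=[ 2.6603 -0.109   1.187 ] roll_total=-3.96deg norm=-0.0110
```

```bash
python3 -m pendant '[[[0.25,-0.02,0.11],0],[[0.25,-0.02,0.11],0],[[0.25,-0.02,0.11],0],[[0.25,0,0.11],-0.002],[[0.25,0,0.11],-0.002],[[0.25,0,0.11],-0.002],[[0.25,0,0.11],0],[[0.2,0,0.08],0],[[0.15,0,0.05],0],[[0.1,0,0.02],0],[[0.05,0,0.02],0],[[0,0,0],0]]'; python3 -c "
from h import *
st();delta([*t2w(0,-.024),.28],-10)
c,_=snap('wrist','w28')"
```

```text
time_s: 64.1
tcp_pos: [0.474, -0.2314, 0.2788]
orientation: [-1.118, 1.387, -1.329]
force: [0.2, 0.1, -2.6]
grip_width: 0.0529
R
 [[-0.2002 -0.0287  0.9793]
 [-0.9797  0.0188 -0.1997]
 [-0.0127 -0.9994 -0.0318]] tcp [ 0.474  -0.2314  0.2788] F [ 0.1848  0.1118 -2.5604] w 0.05285933286843061 t 64.1 q [-0.5521 -0.0448  1.6172  0.001   1.6035 -0.3507]
t=64.1 tcp=[ 0.474  -0.2314  0.2788] jaw=-11.53 shift_norm=[ 0.1754 -0.0248  0.1985] roll_total=-1.53deg norm=-0.0042
```

View pics/w28.png

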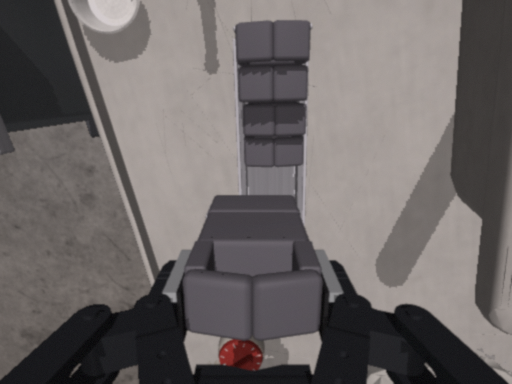

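```bash
python3 -m pendant '[[[0.08,0.1,0.1],-0.004],[[0.08,0.1,0.1],0],[[0,0.15,0.03],0],[[0,0.15,0],0],[[0,0.15,0],0],[[0,0.15,0],0],[[0,0.15,0],0],[[0,0.1,0],0],[[0,0.05,0],0],[[0,0,0],0]]'; python3 -c "
from h import *
st();delta([*t2w(0.003,-.024),.125],-10);print(w2t(pose()[1]))
c,_=snap('wrist','w29')"
```

```text
time_s: 64.98
tcp_pos: [0.4858, -0.2391, 0.1865]
orientation: [-1.133, 1.37, -1.304]
force: [0.3, 1.3, -2.0]
grip_width: 0.0527
R
 [[-0.1719 -0.0314  0.9846]
 [-0.985   0.0223 -0.1713]
 [-0.0166 -0.9993 -0.0348]] tcp [ 0.4858 -0.2391  0.1865] F [ 0.3485  1.3308 -2.0484] w 0.05273528718178369 t 64.9833 q [-0.5537  0.0471  1.6944  0.0025  1.4385 -0.3815]
t=65.0 tcp=[ 0.4858 -0.2391  0.1865] jaw=-9.87 shift_norm=[0.1207 0.8157 0.0887] roll_total=0.13deg norm=0.0004
[-0.0015 -0.016 ]
```

View pics/w29.png

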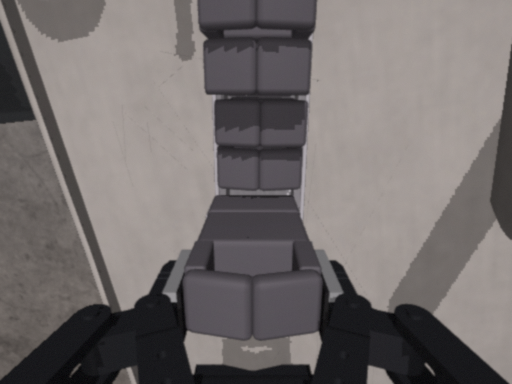

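```bash
python3 -m pendant '[[[0.07,0,0.05],0],[[0.06,0.05,0.05],0],[[0,0.1,0],0],[[0,0.1,0],0],[[0,0.1,0],0],[[0,0.1,0],0],[[0,0.1,0],0],[[0,0.08,0],0],[[0,0,0],0]]'; python3 -c "
from h import *
st();delta([*t2w(0.003,-.024),.125],-10);print(w2t(pose()[1]))
c,_=snap('wrist','w30')"
```

```text
time_s: 65.78
tcp_pos: [0.4921, -0.2516, 0.1367]
orientation: [-1.131, 1.366, -1.309]
force: [0.2, -0.7, -2.4]
grip_width: 0.0527
R
 [[-0.1726 -0.0274  0.9846]
 [-0.9849  0.0197 -0.1722]
 [-0.0147 -0.9994 -0.0303]] tcp [ 0.4921 -0.2516  0.1367] F [ 0.2271 -0.743  -2.4301] w 0.05271596086351934 t 65.7833 q [-0.5666  0.1171  1.7148  0.002   1.3433 -0.3938]
t=65.8 tcp=[ 0.4921 -0.2516  0.1367] jaw=-9.92 shift_norm=[-0.0402  0.1577 -0.0455] roll_total=0.08deg norm=0.0002
[ 0.0068 -0.0272]
```

View pics/w30.png

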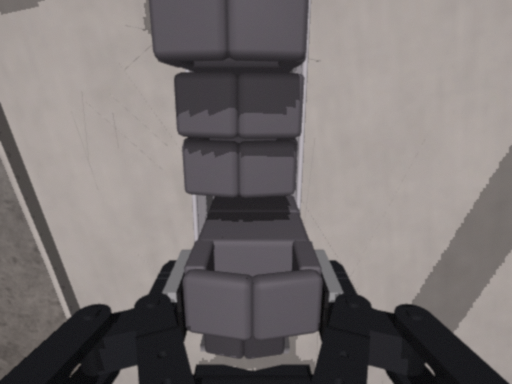

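```bash
python3 -m pendant '[[[-0.02,0,-0.05],0],[[0,0,0],0],[[0,0.06,0],0],[[0,0.06,0],0],[[0,0.06,0],0],[[0,0.06,0],0],[[0,0,0],0]]'; python3 -c "
from h import *
st();print(w2t(pose()[1]))"
```

```text
time_s: 66.42
tcp_pos: [0.4889, -0.2493, 0.1194]
orientation: [-1.13, 1.362, -1.311]
force: [-0.6, -0.5, -2.5]
grip_width: 0.0526
R
 [[-0.1722 -0.0243  0.9848]
 [-0.985   0.0178 -0.1718]
 [-0.0134 -0.9995 -0.027 ]] tcp [ 0.4889 -0.2493  0.1194] F [-0.6026 -0.5321 -2.4758] w 0.05258809229030031 t 66.4167 q [-0.5663  0.1221  1.7428  0.0021  1.3068 -0.3939]
[ 0.0033 -0.0255]
```

```bash
python3 -m pendant '[[[0,0.05,0],0],[[0,0.05,0],0],[[0,0.04,0],0],[[0,0.04,0],0],[[0,0,0],0]]'; python3 -c "
from h import *
st();print(w2t(pose()[1]))"; python3 -m pendant '[[[0,0.03,0],0],[[0,0.03,0],0],[[0,0,0],0]]'; python3 -c "
from h import *
st();print(w2t(pose()[1]))"
```

```text
time_s: 66.83
tcp_pos: [0.4883, -0.2489, 0.104]
orientation: [-1.13, 1.363, -1.311]
force: [-0.5, -0.5, -1.8]
grip_width: 0.053
R
 [[-0.1722 -0.0251  0.9847]
 [-0.985   0.0183 -0.1718]
 [-0.0137 -0.9995 -0.0278]] tcp [ 0.4883 -0.2489  0.104 ] F [-0.5197 -0.523  -1.8276] w 0.05296520663549149 t 66.8333 q [-0.5662  0.1389  1.7548  0.0021  1.2788 -0.3939]
[ 0.0026 -0.0252]
time_s: 67.08
tcp_pos: [0.4882, -0.2489, 0.099]
orientation: [-1.13, 1.363, -1.311]
force: [-0.8, 0.2, -3.9]
grip_width: 0.0525
R
 [[-0.1722 -0.0251  0.9847]
 [-0.985   0.0183 -0.1718]
 [-0.0137 -0.9995 -0.0279]] tcp [ 0.4882 -0.2489  0.099 ] F [-0.7644  0.226  -3.9405] w 0.052463672383823615 t 67.0833 q [-0.5662  0.1447  1.7584  0.0021  1.2695 -0.3939]
[ 0.0025 -0.0252]
```

```bash
for i in 1 2 3; do python3 -m pendant '[[[0,0.02,0],0],[[0,0,0],0]]' | egrep "tcp|force"; done; python3 -c "
from h import *
c,im=snap('wrist','w31');s=snap('side','s31')[1]
cv2.imwrite('pics/s31z.png',np.hstack([cv2.resize(s[120:290,260:360],None,fx=2.26,fy=2.26,interpolation=2),im]))"
```

```text
tcp_pos: [0.4882, -0.2489, 0.0974]
force: [-0.0, 0.1, -2.8]
tcp_pos: [0.4883, -0.2489, 0.0959]
force: [-0.1, 0.2, -0.8]
tcp_pos: [0.4884, -0.249, 0.0945]
force: [-0.0, -0.7, -1.5]
```

View pics/s31z.png

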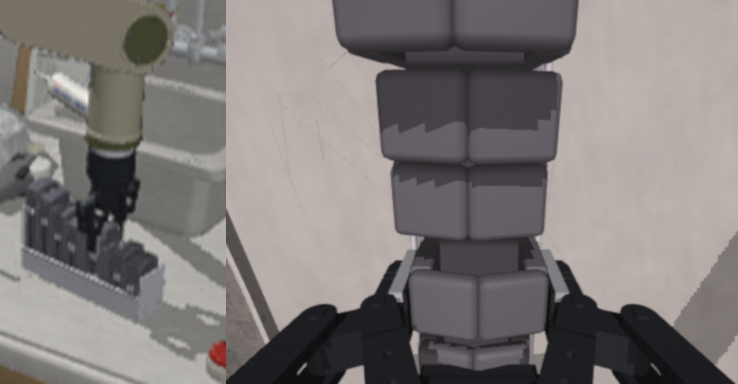

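```bash
python3 - <<'E'
from h import *
im=cv2.imread('pics/w31.png');cv2.imwrite('pics/w31z.png',cv2.resize(im[130:384,140:360],None,fx=3,fy=2.3,interpolation=2))
E
for i in 1 2 3; do python3 -m pendant '[[[0,0.02,0],0],[[0,0,0],0]]' | egrep "tcp|force"; done
```

```text
tcp_pos: [0.4887, -0.2491, 0.0934]
force: [0.6, 1.0, -2.7]
tcp_pos: [0.4886, -0.2491, 0.0917]
force: [-0.3, 0.6, -2.6]
tcp_pos: [0.4885, -0.2491, 0.09]
force: [0.0, -0.0, -2.3]
```

View pics/w31z.png

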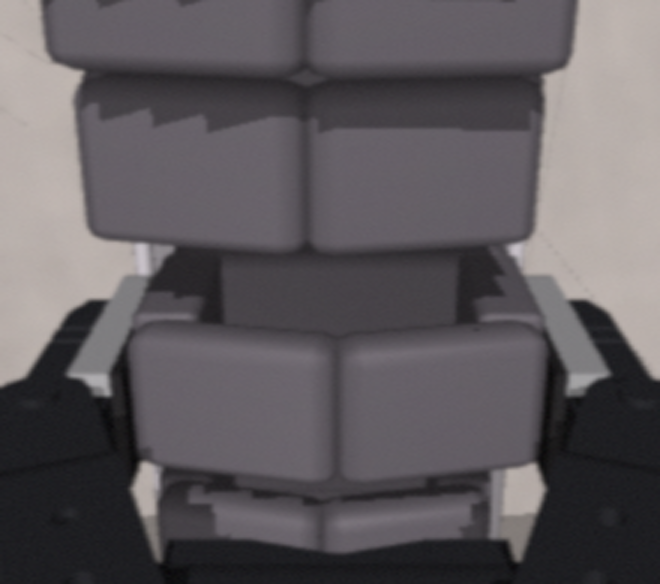

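```bash
for i in 1 2; do python3 -m pendant '[[[0,0.02,0],0],[[0,0,0],0]]' | egrep "tcp|force"; done;  python3 - <<'E'
from h import *
c,im=snap('wrist','w32');cv2.imwrite('pics/w32z.png',cv2.resize(im[130:384,140:360],None,fx=3,fy=2.3,interpolation=2))
E
```

```text
tcp_pos: [0.4885, -0.249, 0.0883]
force: [-0.4, 0.4, -1.5]
tcp_pos: [0.4888, -0.2492, 0.0871]
force: [0.2, 0.2, -2.2]
```

View pics/w32z.png

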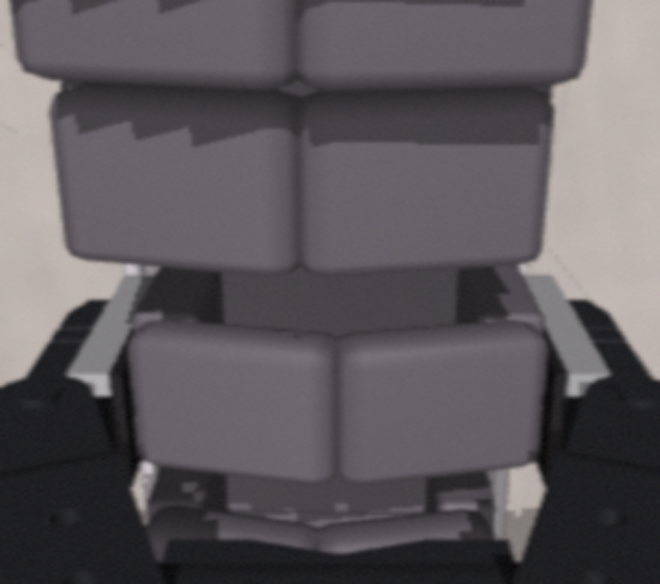

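```bash
python3 -c "
from h import *
c=lc('w32')
g=lambda x,y,z:w2t(onz(c,140+x/3,130+y/2.3,z))
for n,l,r_,y,zs in(('4',68,543,240,[.121]),('5',22,583,65,[.130]),('held',137,540,440,[.1,.104,.108,.112,.116,.12])):
  for z in zs:
    a,b=g(l,y,z),g(r_,y,z);print(n,z,'w',b[0]-a[0],'y',a[1],b[1])
o,p,R=pose();
for z in (.005,.01,.015,.02,.025): 
  q=[proj(c,p+R@np.array([x,-z,0])) for x in(-.013,.013)];print(z,q)
"
```

```text
4 0.121 w 0.04801084633614555 y 0.013189309812386672 0.013878115533424159
5 0.13 w 0.04741172460956401 y 0.03837390868502475 0.038741649956309666
held 0.1 w 0.05492692302274092 y -0.03519010670901271 -0.03391326270254108
held 0.104 w 0.0529579898384535 y -0.03198476419136817 -0.030753690462879464
held 0.108 w 0.050989056654166046 y -0.02877942167372365 -0.027594118223217914
held 0.112 w 0.04902012346987871 y -0.025574079156079073 -0.024434545983556346
held 0.116 w 0.04705119028559126 y -0.022368736638434545 -0.0212749737438948
held 0.12 w 0.045082257101303855 y -0.01916339412079001 -0.01811540150423323
0.005 [array([253.1794, 263.7183]), array([253.1645, 316.4618])]
0.01 [array([253.2117, 270.1408]), array([253.1944, 324.3205])]
0.015 [array([253.2465, 277.0527]), array([253.2265, 332.7411])]
0.02 [array([253.2841, 284.5123]), array([253.2609, 341.7859])]
0.025 [array([253.3247, 292.5873]), array([253.2979, 351.5272])]
```

```bash
for i in 1 2 3; do python3 -m pendant '[[[0,0.015,0],0],[[0,0,0],0]]' | egrep "tcp|force"; done
```

```text
tcp_pos: [0.4888, -0.2494, 0.0872]
force: [-1.1, 0.4, -2.5]
tcp_pos: [0.4887, -0.2496, 0.0871]
force: [-0.5, 1.3, -2.1]
tcp_pos: [0.4887, -0.2498, 0.0871]
force: [-1.9, 0.3, -2.4]
```

```bash
python3 -m pendant '[[[0,0,0],0],[[0,0,0],0],[[0,0,0],0],[[0,0,0],0],[[0,-0.1,0],0],[[0,-0.15,0],0],[[0,-0.2,0],0],[[0,-0.2,0],0],[[0,-0.2,0],0],[[0,-0.2,0],0],[[0,-0.2,0],0],[[0,-0.2,0],0],[[0,-0.2,0],0],[[0,-0.15,0],0],[[0,0,0],0],[[0,0,0],0]]' 0.8 40;python3 -c "
from h import *
st();
c,im=snap('wrist','w33');s=snap('side','s33')[1]
cv2.imwrite('pics/s33z.png',np.hstack([cv2.resize(s[120:290,260:360],None,fx=2.26,fy=2.26,interpolation=2),im]))"
```

```text
time_s: 70.4
tcp_pos: [0.4934, -0.2526, 0.239]
orientation: [-1.127, 1.353, -1.32]
force: [0.0, 0.1, -0.7]
grip_width: 0.0685
R
 [[-0.1719 -0.0157  0.985 ]
 [-0.9851  0.0116 -0.1717]
 [-0.0088 -0.9998 -0.0175]] tcp [ 0.4934 -0.2526  0.239 ] F [ 0.0219  0.099  -0.6541] w 0.06852316670190904 t 70.4 q [-0.5665  0.0307  1.6139  0.0014  1.5164 -0.3939]
```

View pics/s33z.png

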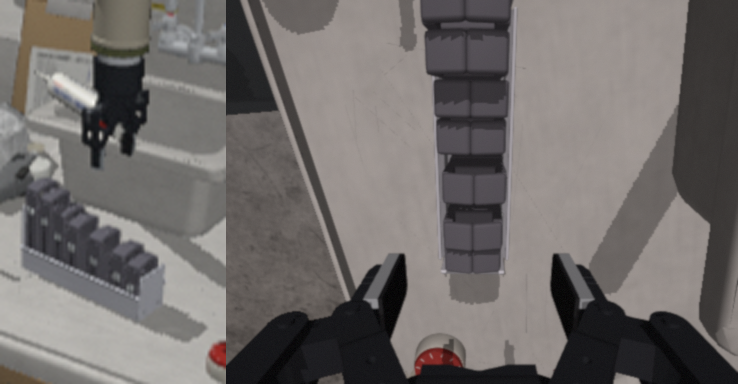

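```bash
python3 -c "
from h import *
delta([*t2w(0.0,.104),.2],-10)"; python3 -m pendant '[[[-0.1,0,0],0],[[-0.2,0,0],0],[[-0.2,0,0],0],[[-0.25,0,0],0],[[-0.25,0,0],0],[[-0.25,0,0],0],[[-0.2,0,0],0],[[-0.1,0,0],0],[[-0.05,0,0],0],[[0,0,0],0],[[0,0,0],0]]';python3 -c "
from h import *
st();delta([*t2w(0.0,.104),.2],-10)
c,im=snap('wrist','w34')"
```

```text
t=70.5 tcp=[ 0.4932 -0.2525  0.2381] jaw=-9.89 shift_norm=[-1.7534  0.5262 -0.0916] roll_total=0.11deg norm=0.0003
time_s: 71.42
tcp_pos: [0.5087, -0.1236, 0.2263]
orientation: [-1.136, 1.374, -1.304]
force: [-0.5, -0.4, 0.2]
grip_width: 0.0682
R
 [[-0.1734 -0.0362  0.9842]
 [-0.9847  0.0216 -0.1727]
 [-0.015  -0.9991 -0.0394]] tcp [ 0.5087 -0.1236  0.2263] F [-0.457  -0.4417  0.2149] w 0.06818022709669709 t 71.4167 q [-0.3418 -0.0265  1.695   0.0082  1.5144 -0.1684]
t=71.4 tcp=[ 0.5087 -0.1236  0.2263] jaw=-9.95 shift_norm=[-0.025   0.3506  0.0045] roll_total=0.05deg norm=0.0001
```

View pics/w34.png

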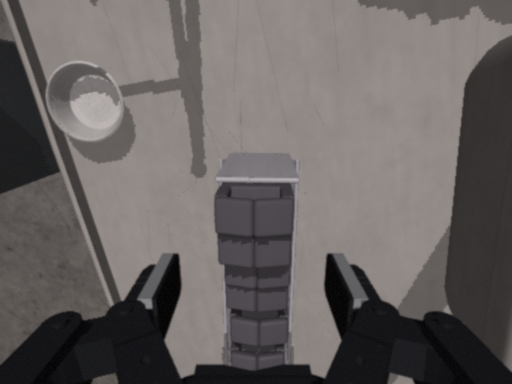

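```bash
T='from h import *
o,p,R=pose();print(p,R[:,1],o["time_s"]);delta([*t2w(0.0,.104),.2],-10)'; python3 -m pendant '[[[0,-0.1,0],0],[[0,-0.15,0],0],[[0,-0.15,0],0],[[0,-0.15,0],0],[[0,-0.15,0],0],[[0,-0.15,0],0],[[0,-0.15,0],0],[[0,-0.15,0],0],[[0,-0.1,0],0],[[0,0.5,0],0],[[0,0.5,0],0],[[0,-0.1,0],0],[[0,-0.1,0],0],[[0,-0.1,0],0],[[0,-0.1,0],0],[[0,-0.1,0],0],[[0,-0.1,0],0],[[0,0,0],0]]' >/dev/null; python3 -c "$T"
```

```text
[ 0.516  -0.1305  0.3216] [-0.0153  0.0134 -0.9998] 72.9667
t=73.0 tcp=[ 0.516  -0.1305  0.3216] jaw=-10.22 shift_norm=[-0.0853  1.6245 -0.0938] roll_total=-0.22deg norm=-0.0006
```

Tilt is now under 1°, so I'll do one more half-cycle and then approach case 8.

```bash
T='from h import *
st();delta([*t2w(0.0,.104),.140],-10);print(w2t(pose()[1]))'; python3 -m pendant '[[[0,0.5,0],0],[[0,0.4,0],0],[[0,-0.1,0],0],[[0,-0.1,0],0],[[-0.05,0,-0.05],0],[[-0.03,0,-0.05],0],[[0,0.1,0],0],[[0,0.1,0],0],[[0,0.1,0],0],[[0,0.1,0],0],[[0,0,0],0]]' >/dev/null; python3 -c "$T"
```

```text
R
 [[-0.1773  0.007   0.9841]
 [-0.9841  0.0055 -0.1773]
 [-0.0067 -1.      0.0059]] tcp [ 0.5145 -0.1236  0.2532] F [-0.1753  0.2167 -0.9506] w 0.06821877196808288 t 73.8833 q [-0.3376 -0.0682  1.6856  0.0076  1.5194 -0.1597]
t=73.9 tcp=[ 0.5145 -0.1236  0.2532] jaw=-10.21 shift_norm=[-0.0057  1.5094 -0.0952] roll_total=-0.21deg norm=-0.0006
[0.0065 0.1028]
```

```bash
python3 -c "
from h import *
print('8 near L/R',ye('w34',218,233,.157),ye('w34',293,232,.157),'far',ye('w34',254,199,.157))"
python3 -m pendant '[[[0,0.1,-0.05],0],[[0,0.15,-0.04],0],[[0,0.15,0],0],[[0,0.15,0],0],[[0,0.15,0],0],[[0,0.15,0],0],[[0,0.15,0],0],[[0,0.1,0],0],[[0,0.05,0],0],[[0,0,0],0],[[0,0,0],0]]'; python3 -c "
from h import *
st();delta([*t2w(0.0,.104),.140],-10);print(w2t(pose()[1]))
snap('wrist','w35')"
```

```text
8 near L/R [-0.0247  0.0951] [0.0237 0.0967] far [-0.0014  0.1186]
time_s: 74.8
tcp_pos: [0.5052, -0.1211, 0.1533]
orientation: [-1.114, 1.344, -1.333]
force: [0.2, 0.5, 0.2]
grip_width: 0.0682
R
 [[-0.1777  0.0003  0.9841]
 [-0.9841  0.0079 -0.1777]
 [-0.0078 -1.     -0.0011]] tcp [ 0.5052 -0.1211  0.1533] F [0.1684 0.4812 0.2331] w 0.06821654541248287 t 74.8 q [-0.3389 -0.0179  1.8223  0.0077  1.3396 -0.1621]
t=74.8 tcp=[ 0.5052 -0.1211  0.1533] jaw=-10.23 shift_norm=[-0.0033  0.1776  0.0428] roll_total=-0.23deg norm=-0.0007
[-0.0032  0.1037]
```

View pics/w35.png

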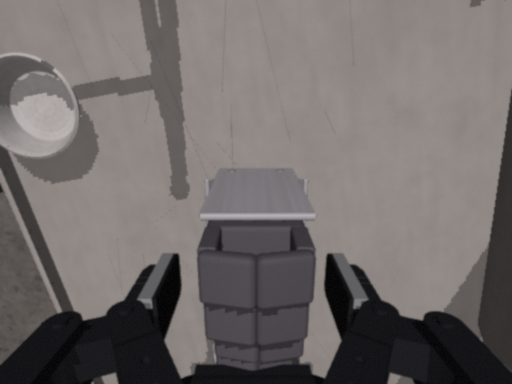

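```bash
python3 -m pendant '[[[0,0.05,0.04],0],[[0,0.05,0],0],[[0,0.05,0],0],[[0,0,0],0],[[0,0,0],0]]'; python3 -m pendant '[[[0,0,0],0],[[0,0,0],0],[[0,0,0],0],[[0,0,0],0],[[0,0,0],0],[[0,0,0],0]]' 0 60; python3 -c "
from h import *
st();print(w2t(pose()[1]))
snap('wrist','w36')"
```

```text
time_s: 75.27
tcp_pos: [0.5105, -0.1222, 0.1438]
orientation: [-1.111, 1.339, -1.337]
force: [0.4, 1.3, 0.6]
grip_width: 0.0683
time_s: 75.77
tcp_pos: [0.5105, -0.1222, 0.1441]
orientation: [-1.111, 1.339, -1.337]
force: [-0.7, 0.1, -0.5]
grip_width: 0.053
R
 [[-0.1776  0.0055  0.9841]
 [-0.9841  0.0061 -0.1776]
 [-0.0069 -1.      0.0043]] tcp [ 0.5105 -0.1222  0.1441] F [-0.6627  0.144  -0.5296] w 0.05296075102048449 t 75.7667 q [-0.3377  0.0011  1.8211  0.0078  1.3162 -0.1611]
[0.0023 0.1034]
```

View pics/w36.png

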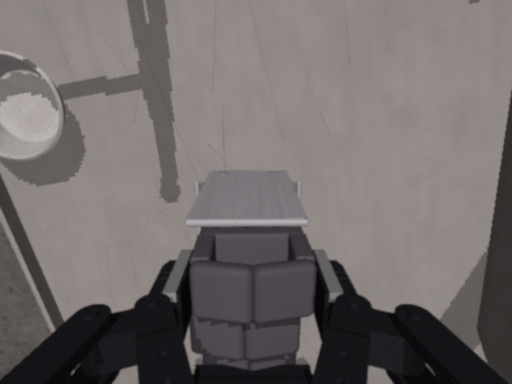

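```bash
python3 -m pendant '[[[0.03,0,0],0],[[0.05,0,0],0],[[0.05,0,0],0],[[0.05,0,0],0],[[0.05,0,0],0]]'; python3 -m pendant '[[[0.05,0,0],0],[[0.05,0,0],0],[[0.05,0,0],0],[[0.03,0,0],0],[[0,0,0],0]]'; python3 -c "
from h import *
st();print(w2t(pose()[1]))
_,im=snap('wrist','w37');s=snap('side','s37')[1]
cv2.imwrite('pics/s37z.png',np.hstack([cv2.resize(s[120:290,260:360],None,fx=2.26,fy=2.26,interpolation=2),im]))"
```

```text
time_s: 76.23
tcp_pos: [0.5075, -0.1394, 0.1441]
orientation: [-1.11, 1.338, -1.335]
force: [0.2, 2.0, 0.1]
grip_width: 0.0527
time_s: 76.65
tcp_pos: [0.5047, -0.1554, 0.1441]
orientation: [-1.109, 1.339, -1.336]
force: [-0.1, 1.0, 0.1]
grip_width: 0.0526
R
 [[-0.1778  0.0062  0.984 ]
 [-0.984   0.0075 -0.1779]
 [-0.0085 -1.      0.0047]] tcp [ 0.5047 -0.1554  0.1441] F [-0.1244  1.0386  0.0651] w 0.05261309316160011 t 76.65 q [-0.402   0.0098  1.8124  0.0096  1.3167 -0.2256]
[0.0023 0.0697]
```

View pics/s37z.png

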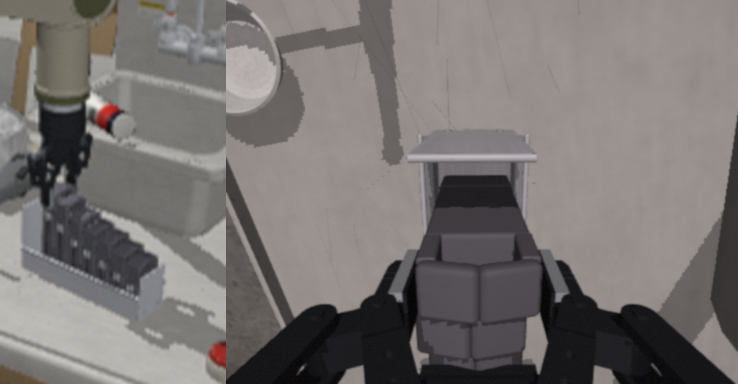

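```bash
for i in 1 2; do python3 -m pendant '[[[0.03,0,0],0],[[0,0,0],0]]' | egrep "tcp|force"; done; python3 -c "
from h import *
print(w2t(pose()[1]))"
```

```text
tcp_pos: [0.5043, -0.1572, 0.1441]
force: [0.0, -0.5, -1.1]
tcp_pos: [0.504, -0.1593, 0.1441]
force: [-0.7, -0.1, -0.8]
[0.0023 0.0658]
```

```bash
python3 -m pendant '[[[0,0,0],0],[[0,0,0],0],[[0,0,0],0],[[0,0,0],0],[[0,-0.1,0],0],[[0,-0.15,0],0],[[0,-0.2,0],0],[[0,-0.2,0],0],[[0,-0.2,0],0],[[0.1,-0.2,0],0],[[0.2,-0.2,0],0],[[0.2,-0.1,0],0],[[0.1,0,0],0],[[0,0,0],0],[[0,0,0],0]]' 0.8;python3 -c "
from h import *
st();print(w2t(pose()[1]))
_,im=snap('wrist','w38');s=snap('side','s38')[1]
cv2.imwrite('pics/s38z.png',cv2.resize(s[160:250,265:345],None,fx=6.5,fy=6.5,interpolation=2))
cv2.imwrite('pics/w38z.png',cv2.resize(im[0:300,170:330],None,fx=2.5,fy=2,interpolation=2))"
```

```text
time_s: 78.33
tcp_pos: [0.4958, -0.2064, 0.26]
orientation: [-1.109, 1.331, -1.341]
force: [-0.0, -0.3, 0.2]
grip_width: 0.0683
R
 [[-0.1758  0.0118  0.9844]
 [-0.9844  0.0029 -0.1758]
 [-0.0049 -0.9999  0.0111]] tcp [ 0.4958 -0.2064  0.26  ] F [-0.0217 -0.3453  0.1717] w 0.06832577159495917 t 78.3333 q [-0.4952 -0.0535  1.6593  0.0082  1.5268 -0.3188]
[0.0025 0.018 ]
```

View pics/s38z.png

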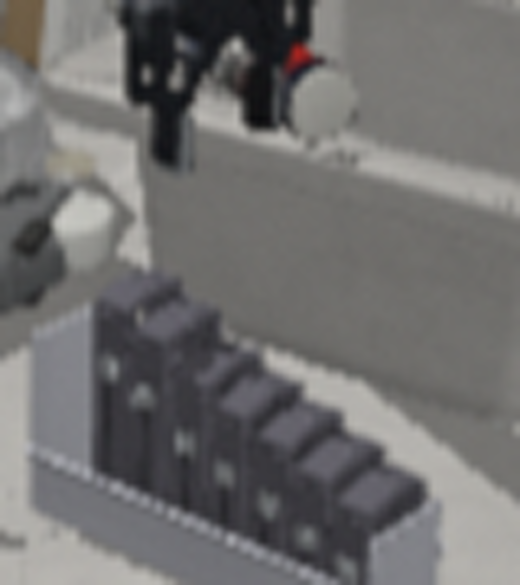

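View pics/w38z.png

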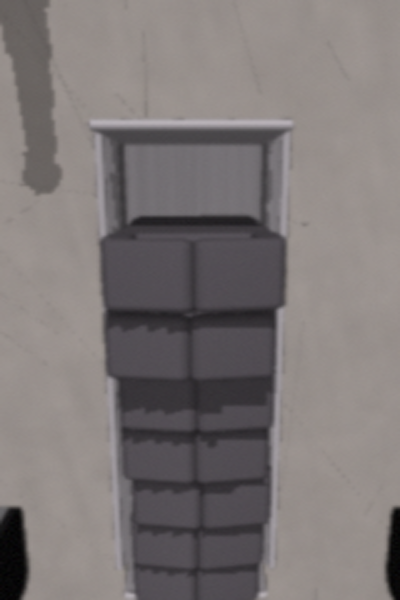

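```bash
python3 -c "
from h import *
c=lc('w38')
g=lambda a,b,z:w2t(onz(c,170+a/2.5,b/2,z))
for n,l,rr,yl,yr,z in(('8',104,284,305,305,.157),('7',107,275,375,373,.148),('5',121,271,428,426,.130),('4',125,268,479,477,.121),('3',134,266,526,524,.112),('2',133,264,566,564,.103)):
  a,b=g(l,yl,z),g(rr,yr,z);print(n,a,b,'ctr',(a+b)/2+[0,.013],'w',b[0]-a[0])
im=cv2.imread('pics/w38.png');cv2.imwrite('pics/w38y.png',cv2.resize(im[100:250,200:300],None,fx=6,fy=4,interpolation=2))
"
```

```text
8 [-0.0252  0.0575] [0.0252 0.0573] ctr [0.     0.0704] w 0.05041646380348392
7 [-0.0264  0.0293] [0.0242 0.0299] ctr [-0.0011  0.0426] w 0.05060042664628961
5 [-0.0247  0.0011] [0.0253 0.0017] ctr [0.0003 0.0144] w 0.04994844209018222
4 [-0.025  -0.0265] [ 0.0256 -0.0259] ctr [ 0.0003 -0.0132] w 0.050624278924969644
3 [-0.0233 -0.0551] [ 0.0263 -0.0544] ctr [ 0.0015 -0.0417] w 0.04955490931920973
2 [-0.0251 -0.0824] [ 0.0268 -0.0817] ctr [ 0.0009 -0.0691] w 0.051921865789557334
```

View pics/w38y.png

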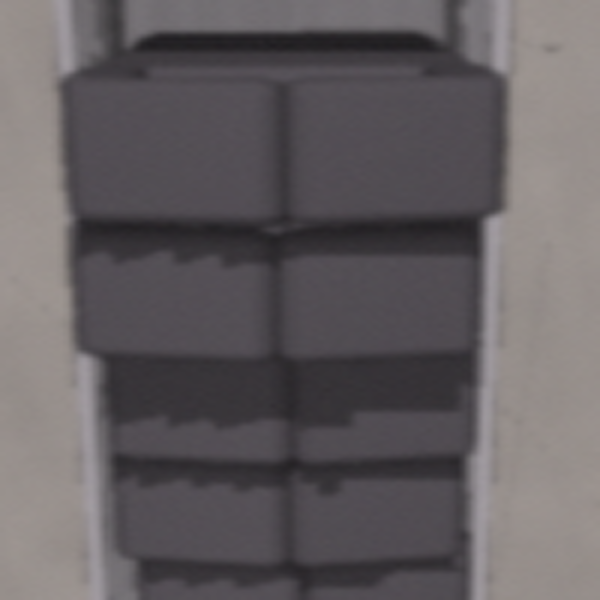

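```bash
python3 -m pendant '[[[0.1,-0.1,0],0],[[0.2,-0.1,0],0],[[0.2,-0.1,0],0],[[0.2,0,0],0],[[0.2,0,0],0],[[0.1,0,0],0],[[0,0,0],0],[[0,0,0],0]]';python3 -c "
from h import *
st()
_,im=snap('wrist','w39');snap('top','t39')
cv2.imwrite('pics/w39z.png',cv2.resize(im[0:270,180:320],None,fx=3.5,fy=2.2,interpolation=2))"
```

```text
time_s: 79.1
tcp_pos: [0.4806, -0.2792, 0.2792]
orientation: [-1.115, 1.336, -1.327]
force: [-0.3, 0.3, 0.2]
grip_width: 0.0686
R
 [[-0.1691  0.003   0.9856]
 [-0.9856  0.0092 -0.1691]
 [-0.0096 -1.      0.0014]] tcp [ 0.4806 -0.2792  0.2792] F [-0.3025  0.2678  0.1561] w 0.06863996122710139 t 79.1 q [-0.6243  0.0022  1.5696  0.0092  1.5727 -0.4544]
```

View pics/w39z.png

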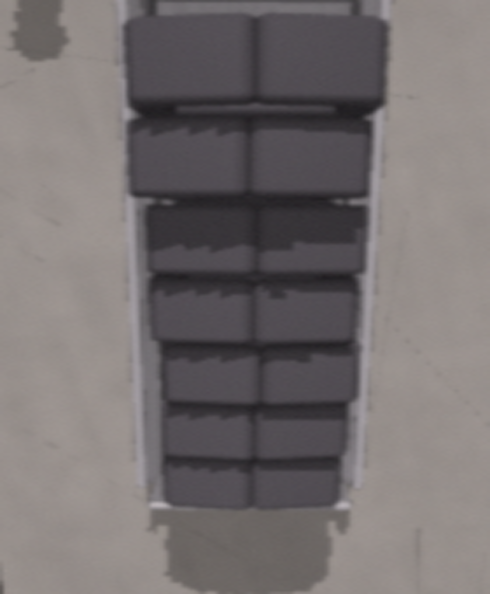

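```bash
python3 -c "
from h import *
c=lc('w39')
g=lambda a,b,z:w2t(onz(c,180+a/3.5,b/2.2,z))
p=None
for n,l,rr,y,z in(('8',130,384,110,.157),('7',132,370,195,.148),('5',148,365,274,.130),('4',155,355,342,.121),('3',166,355,403,.112),('2',166,345,457,.103),('1',166,338,506,.094)):
  a,b=g(l,y,z),g(rr,y,z);m=(a+b)/2;print(n,'ctr x %.4f near y %.4f'%tuple(m), '' if p is None else 'gap-to-prev %.4f'%(p-m[1]));p=m[1]
"; python3 -m pendant '[[[0.1,-0.2,0],0],[[0.1,-0.2,0],0],[[0,0,0],0],[[0,0,0],0],[[0,0,0],0],[[0,0,0],0],[[0,0,0],0],[[0,0,0],0],[[0,0,0],0],[[0,0,0],0],[[0,0,0],0],[[0,0,0],0],[[0,0,0],0],[[0,0,0],0],[[0,0,0],0],[[0,0,0],0],[[0,0,0],0],[[0,0,0],0],[[0,0,0],0],[[0,0,0],0]]'; python3 -c "
from h import *
_,im=snap('wrist','w40')
s=snap('side','s40')[1];cv2.imwrite('pics/f40.png',np.hstack([cv2.resize(s[130:290,240:370],None,fx=2.4,fy=2.4),im[:,120:400]]))"
```

```text
8 ctr x 0.0003 near y 0.0515 
7 ctr x -0.0008 near y 0.0262 gap-to-prev 0.0253
5 ctr x 0.0006 near y -0.0016 gap-to-prev 0.0278
4 ctr x 0.0005 near y -0.0289 gap-to-prev 0.0273
3 ctr x 0.0021 near y -0.0565 gap-to-prev 0.0276
2 ctr x 0.0010 near y -0.0838 gap-to-prev 0.0274
1 ctr x 0.0002 near y -0.1114 gap-to-prev 0.0276
time_s: 80.87
tcp_pos: [0.4782, -0.2872, 0.3042]
orientation: [-1.119, 1.339, -1.315]
force: [-0.2, 0.3, 0.2]
grip_width: 0.068
```

View pics/f40.png

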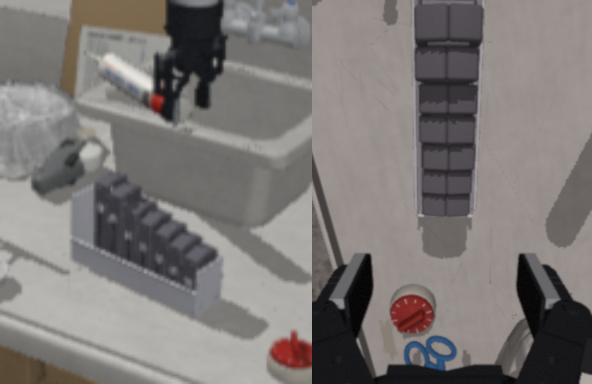

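```bash
python3 - <<'E'
from h import *
_,t=snap('top','t41');a=cv2.imread('pics/top0.png')
cv2.imwrite('pics/t41z.png',np.vstack([cv2.resize(x[150:245,40:350],None,fx=2.5,fy=2.5) for x in(a,t)]))
E
```

```text
(no output)
```

View pics/t41z.png

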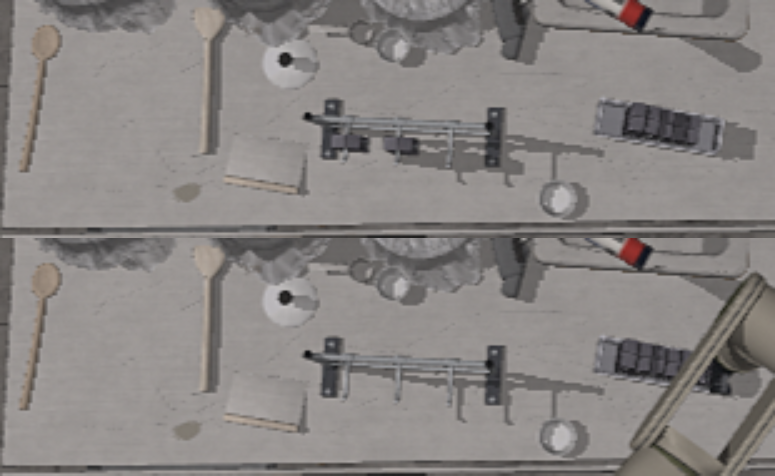

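The before and after top views match apart from the filed cases. All three hooks are empty and the other things stand where they were.

```bash
python3 -c "
from h import *
print(r.hand_in())"
```

```text
the job is handed in; nothing more can be done
None
```

I lifted both returned cases off the rail, filed them in the tray between case 2 and case 5, closed the row up and handed the job in at about 81 s. The returns were case 4 on the middle hook and case 3 on the left hook; the right hook was empty, so case 6 was not there. I made room by sliding 5, 7 and 8 towards the high end and 2 and 1 towards the low end. To close up, I pushed the whole row together from case 8.

**Last checks:**
- **Row:** it stands upright in the order 1, 2, 3, 4, 5, 7, 8. Neighbours measure about 27.3–27.8 mm apart against a 28 mm foot, so they are snug. In the last picture the 8–7 pair came out at 25.3 mm, which I put down to a poorly picked edge. The picture before it gave 28.2 mm for that pair.
- **Rest of the table:** all hooks are empty, and the scraper, timer and label gun are where they were. I saw no case knocked aside during the run.

**Problems along the way:**
- **Case 4:** it swung about 16° in the grip while being carried. I straightened it by pushing its foot against case 5 and carried case 3 with a harder grip.
- **Floor contact:** the force reading did not show it clearly, so I judged it otherwise. For case 3 the hand stopped going down; for case 4 it was the height of its top in the picture.

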